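# Set up a glaze test firing

## Task

First switch the kiln controller off. Then stand every test tile upright on one of its short edges on the kiln shelf, well on the slab and clear of one another, and only when all of them are standing turn the selector to the two-dot firing mark. Leave the other things on the bench where they are and knock nothing over.

Things in the scene. Friction and masses are not known exactly. Their poses are not given: they have to be found in the camera images.
- tile0: flat rectangular terracotta test tile, 90 x 56 x 15 mm (all sharp-edged; all tiles are alike), about 0.15 kg; lies flat at the start. Origin at its centre; x along the 90 mm length, y along the 56 mm width, z through the 15 mm thickness. Two to three of the four tiles are present, the others absent (None)
- tile1: flat rectangular terracotta test tile, 90 x 56 x 15 mm (all sharp-edged; all tiles are alike), about 0.15 kg; lies flat at the start. Origin at its centre; x along the 90 mm length, y along the 56 mm width, z through the 15 mm thickness. Two to three of the four tiles are present, the others absent (None)
- tile2: flat rectangular terracotta test tile, 90 x 56 x 15 mm (all sharp-edged; all tiles are alike), about 0.15 kg; lies flat at the start. Origin at its centre; x along the 90 mm length, y along the 56 mm width, z through the 15 mm thickness. Two to three of the four tiles are present, the others absent (None)
- tile3: flat rectangular terracotta test tile, 90 x 56 x 15 mm (all sharp-edged; all tiles are alike), about 0.15 kg; lies flat at the start. Origin at its centre; x along the 90 mm length, y along the 56 mm width, z through the 15 mm thickness. Two to three of the four tiles are present, the others absent (None)
- shelf: kiln shelf: a grey-beige ceramic slab fixed on the table, 220 mm (its x) by 300 mm (its y, left to right) by 15 mm thick. Origin at the centre of its underside, z up; its top is 15 mm above the origin. Its place and yaw vary
- controller: kiln controller: fixed dark box 100 mm (x) by 100 mm (y) by 60 mm high with a round selector on top; origin at the centre of its underside
- selector (a joint): angle of the selector about the vertical, rad, growing clockwise seen from above. It clicks into four marked positions 0.7 rad apart: 0 = off (a white bar on the panel at the box's +x side), 0.7 = one dot, 1.4 = two dots, 2.1 = three dots; it settles by itself into the nearest one when let go, and has stops just outside 0 and 2.1. It turns with about 0.05 N m. It starts at one, two or three dots
- selector_grip (a point): point on the selector's vertical axis, 6 mm below the top of its grip bar (top of bar 97 mm above the table). The bar is 44 mm long, 13 mm wide, 28 mm tall, above a disc 46 mm across; at joint value 0 its length lies along the box's x axis with the black pointer line towards +x. Axes of this point turn with the selector (x along the bar, pointer at +x)
- brush_jar: bystander, not to be disturbed: glazed white jar of brushes, 86 mm across, 190 mm tall with the brushes. Origin at the centre of its underside
- pen_mug: bystander, not to be disturbed: stoneware mug, 72 mm across, 85 mm tall. Origin at the centre of its underside
- roller: bystander, not to be disturbed: small wooden roller with a wire handle, lying flat, 30 mm high. Origin at the centre of its underside
- rib: bystander, not to be disturbed: round dark wooden disc (a potter's rib), 42 mm across, 10 mm thick, lying near the tiles. Origin at the centre of its underside
- kiln_post_a: bystander, not to be disturbed: square kiln post 30 x 30 x 50 mm standing behind the slab. Origin at the centre of its underside
- kiln_post_b: bystander, not to be disturbed: square kiln post 30 x 30 x 75 mm standing behind the slab. Origin at the centre of its underside
- glaze_jar: bystander, not to be disturbed: white lidded plastic jar, 68 mm across, 100 mm tall. Origin at the centre of its underside
Not all that is in view belongs to the job. Leave any blue or purple look-alike of the tile2 alone. Leave any turquoise look-alike of the tile0 alone.

How it is judged:
By the outcome, as a careful person would: the job done as asked, in the order asked, and still so for the second after the job is handed in, with the robot touching nothing.
Of tile0, tile1, tile2, tile3 only 2 to 3 are there at a start; the rules pass over those that are not, and their reading is None.
At some moment in a run one of tile0, tile1, tile2, tile3 may be knocked a few centimetres aside while the robot is not near it.
Once in a run the grip may slacken for a moment while it holds something.
It also fails if it takes over 210 s, if anything falls off the work surface, if the arm or the gripper's body presses on something with over 40 N, if the wrist force passes 120 N, or if a joint passes its speed limit or range.

## Robot

A 6-joint arm with a two-finger parallel gripper is mounted at the origin on the work surface. World frame = base frame: x ahead of the robot, y to its left, z up, the work surface at z = 0. Lengths are in mm, angles in rad, forces in N, time in s.
With the tool pointing down it reaches from about 300 to 875 mm from the base axis. Payload 6.4 kg.
Tool frame: the origin (TCP) lies at the very end of the fingers, on their centre line; the grasp point (between the pads) lies 19 mm behind it; z points along the fingers, y is the direction in which the jaws open and shut (so a half turn about z gives the same grasp; the last joint's range is limited). The gripper opens to 88 mm and grips with 3 to 60 N. Pads are 18 mm wide; open, the fingers measure 123 mm over their backs; the gripper's body (75 mm by 187 mm) begins 45 mm behind the grasp point.
Start: joints at [-1.473, 0.181, 1.607, -0, 1.354, -0.206], TCP at [172.026, -548.679, 238.714] pointing down, gripper open.
Joint ranges: [-2.99, 2.99], [-0.89, 2.07], [0.3, 2.58], [-1.14, 4.28], [0, 2.63], [-3.12, 3.12]. Speed limits (rad/s): [2.57, 2.57, 3.01, 3.14, 3.14, 3.14].

## Interface

Orientations are given as a 3x3 rotation matrix whose columns are the frame's x, y, z axes.
In Python, from rig import env gives the robot as it stands.
- The arm moves only by the tool servo_tool, never from a script. Its argument "increments" is text: rows parted by semicolons, each of 5 numbers parted by spaces: the shift along the tool's x, y, z in units of 40 mm (1.0 is 40 mm), then the turn about the tool's z in units of 6 degrees (1.0 is 6 degrees), then the gripper command: -1 is fully open, 1 is shut, values between are in proportion. In form: tx ty tz yaw claw; .... A call has 1 to 20 rows; each row is the pose to reach, as a shift and turn from the pose measured when the call began, along the tool's axes at that moment; what a row does not reach only later rows make up. A row lasts 1/10 s, in which the tool goes at most 50 mm and 8.59 degrees, less where a joint would pass 70% of its speed; a pose out of reach is approached as far as the arm can. A call with a gripper value outside its range is refused whole. The fingers move at their own pace and stop on an object; "newtons" is the grip in N (left out, the last holds). Time passes only in rows, so rows that repeat a pose let the fingers close. It gives the time, the measured TCP pose, the force and the opening at its end, in the units of the state.
- env.observe(): the state, without advancing time (a new reading comes with each control period).
- env.capture(name): name is "side" or "top" or "wrist"; returns a dict with "color" (384x512x3 uint8, blue, green, red), "camera_matrix" (3x3 intrinsics, pixels), "D" ([k1, k2, p1, p2, k3] as OpenCV has them; the pictures are not rectified), "rvec" (rotation vector, rad) and "tvec" (3), from world to camera coordinates, as OpenCV has them; the wrist camera has in their place "mount" (4x4, takes a point from camera to tool coordinates, whose origin is the TCP and whose axes are the flange's). Camera axes: x right, y down, z forward; pixel columns grow to the right and rows downward; lengths in mm; the calibration is good to about 2 mm. A picture is of the moment at which its call begins: read the wrist's pose just before it. There is no depth.
- env.hand_in(): hands the job in, once; it reports no verdict.
The state is a dict: "time": time; "joint_positions": joint angles; "joint_velocities": joint speeds; "tau": joint torques, N m; "ee_pos": TCP position; "tcp_rot": TCP orientation; "ft_force": force on the tool from outside, world axes, zero at the start; "wrist_torque": the same for the moment, N m; "gripper_width": opening from 0.0 (shut) to 1.0 (fully open).
Only numpy, scipy, OpenCV 4.12 (cv2) and the standard library are available. Lean on these libraries where they do the work, as an engineer would, in place of code of your own. Each camera call takes 0.05 s, during which the arm holds its last target.

## Working session

There is one attempt and no reset: what is moved stays moved. The work goes in short steps, Python scripts to look and compute and a tool call to move; the robot and the scene stay as the last step left them, time stands still between calls to the robot, and variables do not carry over. Pictures are saved under pics/ and viewed, and the job is handed in when it is done.

Besides the shell and the picture viewer there is one more tool, called after "Emit:" as name(argument=value, ...) on one line, values as JSON. servo_tool: Moves the arm, as the interface text tells. Its arguments: {"type":"object","properties":{"increments":{"type":"string"},"newtons":{"type":"number"}},"required":["increments"]}

```bash
ls; mkdir -p pics
python3 - <<'E'
from rig import env
import cv2
s=env.observe()
print({k:s[k] for k in s})
for n in("side","top","wrist"):
    c=env.capture(n); cv2.imwrite(f"pics/{n}0.png",c["color"]); print(n,{k:c[k] for k in c if k!="color"})
E
```

```text
pics
{'time': 0.0, 'joint_positions': array([-1.47328251e+00,  1.81538672e-01,  1.60800360e+00, -2.65448106e-05,
        1.35378959e+00, -2.06290273e-01]), 'joint_velocities': array([ 1.75567516e-03,  8.68909747e-05,  6.51246253e-04,  1.58573849e-03,
        1.94793837e-03, -5.74366514e-04]), 'tau': array([ 4.75509678e-04, -4.33874917e+01, -3.41845751e+01,  7.01833935e-02,
        3.85744823e-02, -1.37163133e-04]), 'ee_pos': array([ 171.97339906, -548.11870265,  237.81360099]), 'tcp_rot': array([[ 9.54203711e-01,  2.99157551e-01, -1.95126688e-04],
       [ 2.99157432e-01, -9.54202203e-01,  1.72841612e-03],
       [ 3.30878418e-04, -1.70763467e-03, -9.99998487e-01]]), 'ft_force': array([ 0.76509619,  0.4115667 , -0.58436284]), 'wrist_torque': array([0.02175306, 0.02665466, 0.01770136]), 'gripper_width': 1.0003364172361884}
side {'camera_matrix': array([[494.33154011,   0.        , 255.97861649],
       [  0.        , 494.33154011, 186.65781628],
       [  0.        ,   0.        ,   1.        ]]), 'D': array([0.05111489, 0.        , 0.        , 0.        , 0.        ]), 'rvec': array(
[... 371 characters left out ...]
35166, -2.1397167 ,  0.15800957]), 'tvec': array([ -49.32199718,  597.10823606, 1273.38000826])}
wrist {'camera_matrix': array([[296.73019496,   0.        , 254.85257174],
       [  0.        , 296.73019496, 191.29015266],
       [  0.        ,   0.        ,   1.        ]]), 'D': array([0.00335155, 0.        , 0.        , 0.        , 0.        ]), 'mount': array([[ 1.25343614e-03, -9.59941422e-01, -2.80197957e-01,
         7.23478302e+01],
       [ 9.99999214e-01,  1.20886746e-03,  3.31883926e-04,
         1.06833637e-01],
       [ 2.01330663e-05, -2.80198153e-01,  9.59942183e-01,
        -1.45980716e+02],
       [ 0.00000000e+00,  0.00000000e+00,  0.00000000e+00,
         1.00000000e+00]])}
```

View pics/side0.png

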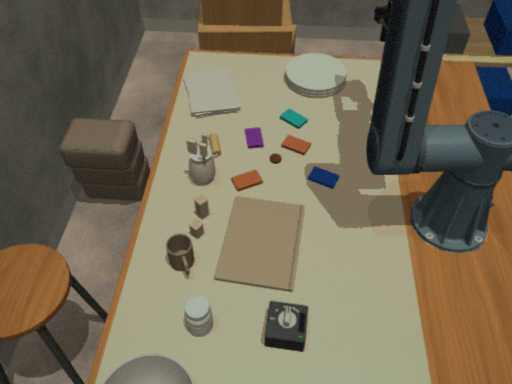

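View pics/top0.png

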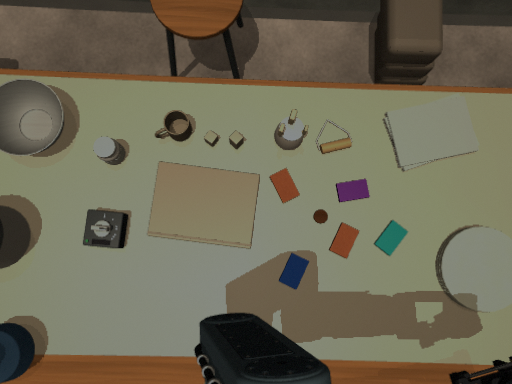

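View pics/wrist0.png

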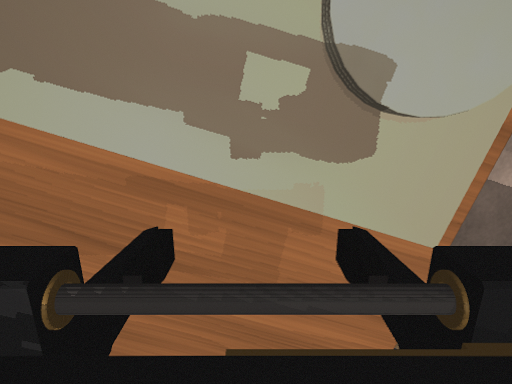

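Two terracotta tiles can be seen, at top px (284,185) and (344,240). The purple (352,190), turquoise (391,237) and blue (294,271) tiles are look-alikes. The arm hides part of the near edge, so I'll enlarge the picture.

```bash
cat > h.py <<'E'
import numpy as np, cv2
from rig import env
def px2w(c,pts,z):
    R,_=cv2.Rodrigues(c["rvec"]);t=np.array(c["tvec"]).reshape(3)
    u=cv2.undistortPoints(np.array(pts,float).reshape(-1,1,2),c["camera_matrix"],c["D"]).reshape(-1,2)
    d=np.c_[u,np.ones(len(u))]@R; o=-R.T@t
    return o+d*((z-o[2])/d[:,2])[:,None]
def w2px(c,P):
    return cv2.projectPoints(np.array(P,float).reshape(-1,1,3),np.array(c["rvec"]),np.array(c["tvec"]),c["camera_matrix"],c["D"])[0].reshape(-1,2)
def wrist(s=None):
    s=env.observe(); c=dict(env.capture("wrist")); T=np.eye(4);T[:3,:3]=s["tcp_rot"];T[:3,3]=s["ee_pos"]
    M=np.linalg.inv(T@c["mount"]); c["rvec"]=cv2.Rodrigues(M[:3,:3])[0]; c["tvec"]=M[:3,3]; return c
def crop(c,name,x0,y0,x1,y1,k):
    im=cv2.resize(c["color"][y0:y1,x0:x1],None,fx=k,fy=k,interpolation=cv2.INTER_CUBIC); cv2.imwrite("pics/"+name+".png",im)
def st():
    s=env.observe(); R=s["tcp_rot"]
    print("t%.1f"%s["time"],s["ee_pos"].round(1),"yaw(tool x) %.1f"%np.degrees(np.arctan2(R[1,0],R[0,0])),"F",s["ft_force"].round(1),"w %.3f"%s["gripper_width"],"q",s["joint_positions"].round(2)); return s
def go(x,y,z,yaw=None):
    "yaw: world angle of tool x, deg (mod 180)"
    s=st(); R=s["tcp_rot"]; d=R.T@(np.array([x,y,z])-s["ee_pos"])/40
    a=0
    if yaw is not None:
        cur=np.degrees(np.arctan2(R[1,0],R[0,0])); w=(yaw-cur+90)%180-90
        a=-w/6
    print("inc: %.3f %.3f %.3f yaw %.2f (alt %.2f)"%(*d,a,a-30*np.sign(a)))
E
python3 - <<'E'
from h import *
c=env.capture("top"); crop(c,"t1",250,140,430,290,4); crop(c,"t2",70,110,270,260,4)
E
```

```text
(no output)
```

View pics/t1.png

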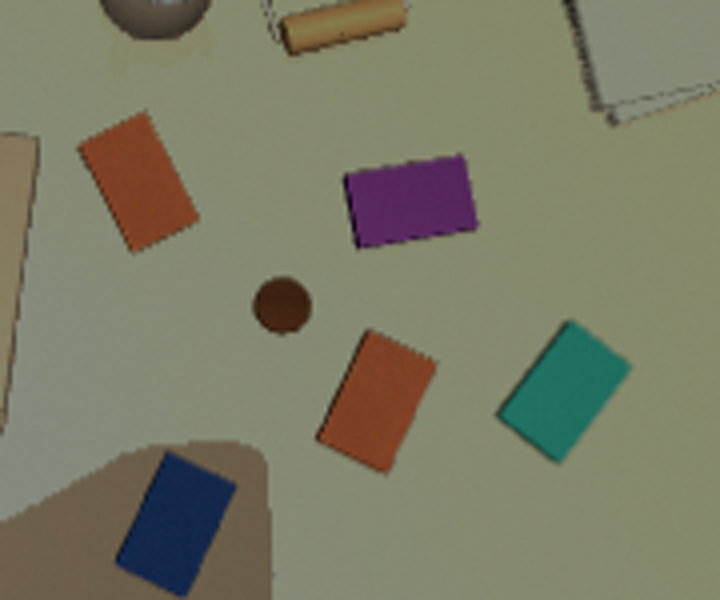

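View pics/t2.png

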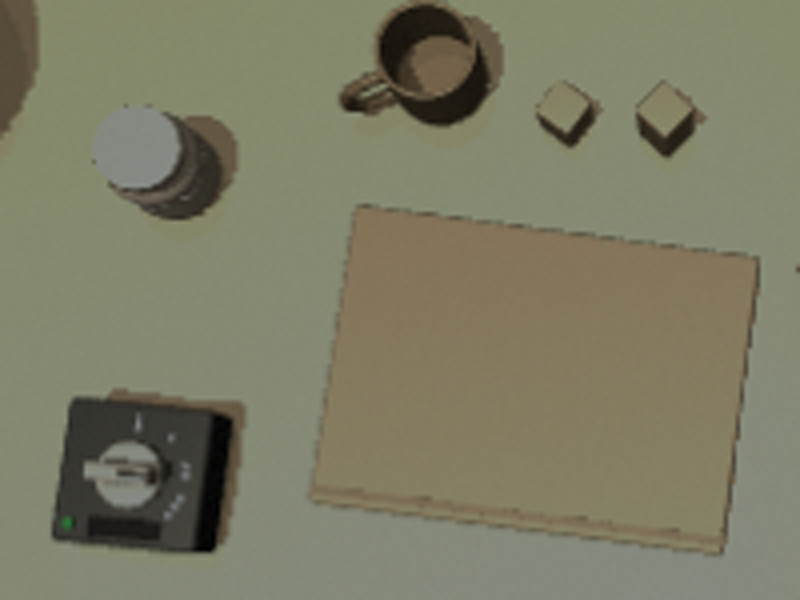

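Run:
```python
from h import *
c=env.capture("top")
f=lambda p,x,y:np.array(p)/4.+[x,y]-.375
def rect(n,p,z):
    w=px2w(c,p,z)[:,:2]; print(n,"c",w.mean(0).round(1),"sides",[round(float(np.linalg.norm(w[i]-w[i-1])),1) for i in range(4)],"dir01 %.1f dir12 %.1f"%tuple(np.degrees(np.arctan2(*(w[b]-w[a])[::-1])) for a,b in((0,1),(1,2))));print(w.round(0).tolist())
rect("A",f([(147,113),(198,216),(134,252),(79,149)],250,140),15)
rect("B",f([(369,330),(437,364),(387,474),(318,439)],250,140),15)
rect("shelf",f([(357,206),(758,257),(724,541),(315,490)],70,110),15)
rect("ctl",f([(72,400),(215,412),(200,550),(53,540)],70,110),60)
rect("blue",f([(165,452),(237,486),(184,597),(117,563)],250,140),15)
rect("purp",f([(345,174),(464,155),(478,230),(357,248)],250,140),15)
print("bar",px2w(c,f([(84,470),(160,472),(128,474)],70,110),97).round(0))
print("rib",px2w(c,f([(282,305)],250,140),10).round(0))
print("dots",px2w(c,f([(138,422),(172,437),(186,470),(174,508)],70,110),60).round(0))
print("jar base,top",px2w(c,[(289,140)],0).round(0),px2w(c,[(291,125)],150).round(0),"posts",px2w(c,f([(565,108)],70,110),50).round(0),px2w(c,f([(664,110)],70,110),75).round(0))
crop(env.capture("side"),"s1",230,90,350,200,5)
```

```text
A c [ 625.7 -113.8] sides [57.4, 85.2, 54.4, 86.2] dir01 -152.6 dir12 121.1
[[678.0, -118.0], [602.0, -157.0], [574.0, -111.0], [649.0, -68.0]]
B c [ 470.3 -291.1] sides [88.3, 55.1, 88.4, 55.6] dir01 -115.0 dir12 155.7
[[522.0, -284.0], [499.0, -334.0], [418.0, -298.0], [442.0, -248.0]]
shelf c [566.6 119.3] sides [209.4, 297.1, 209.8, 297.1] dir01 -95.4 dir12 174.9
[[685.0, 258.0], [657.0, -38.0], [448.0, -19.0], [476.0, 277.0]]
ctl c [482.  390.9] sides [97.0, 98.5, 95.7, 100.1] dir01 -93.2 dir12 177.6
[[533.0, 438.0], [527.0, 339.0], [432.0, 343.0], [436.0, 443.0]]
blue c [ 377.9 -145.3] sides [86.5, 57.4, 87.9, 53.6] dir01 -113.4 dir12 155.1
[[429.0, -136.0], [406.0, -189.0], [327.0, -152.0], [349.0, -103.0]]
purp c [ 617.9 -314.9] sides [55.5, 89.9, 56.6, 90.8] dir01 -79.0 dir12 -169.4
[[637.0, -266.0], [654.0, -354.0], [598.0, -364.0], [582.0, -275.0]]
bar [[483. 414.  97.]
 [483. 363.  97.]
 [482. 384.  97.]]
rib [[ 539. -221.   10.]]
dots [[519. 392.  60.]
 [509. 368.  60.]
 [487. 356.  60.]
 [460. 363.  60.]]
jar base,top [[ 766. -126.    0.]] [[ 771. -116.  150.]] posts [[756. 106.  50.]] [[751.  34.  75.]]
```

View pics/s1.png

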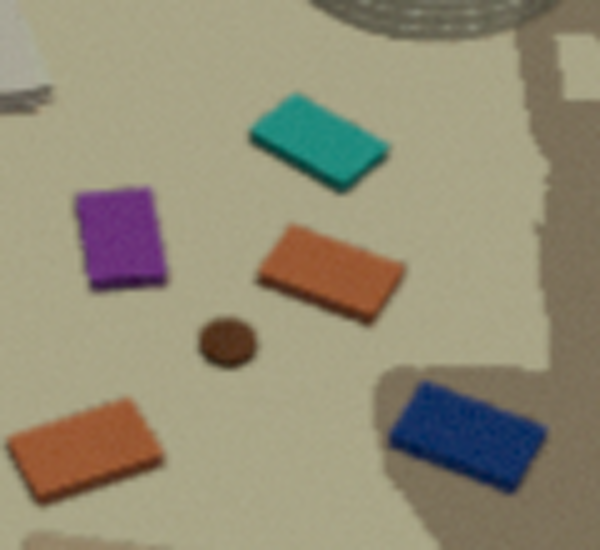

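The list of tile candidates is settled. Terracotta A at (626,-114) and B at (470,-291) fit the description, and the blue, purple and turquoise ones do not. The selector is at two dots. Next I move above the controller.

```bash
python3 -c "
from h import *
go(482,391,200,96)"
```

```text
t0.3 [ 172.  -548.5  238.4] yaw(tool x) 17.4 F [-0.2  0.2 -0.4] w 0.999 q [-1.47  0.18  1.61 -0.    1.35 -0.21]
inc: 14.421 -20.092 0.975 yaw -13.10 (alt 16.90)
```

Emit:
servo_tool(increments="14.4 -20.1 0 -13.1 -1;14.4 -20.1 0 -13.1 -1;14.4 -20.1 0 -13.1 -1;14.4 -20.1 0 -13.1 -1;14.4 -20.1 0 -13.1 -1;14.4 -20.1 0 -13.1 -1;14.4 -20.1 0 -13.1 -1;14.4 -20.1 0 -13.1 -1;14.4 -20.1 0 -13.1 -1;14.4 -20.1 0 -13.1 -1;14.4 -20.1 0 -13.1 -1;14.4 -20.1 0 -13.1 -1;14.4 -20.1 0 -13.1 -1;14.4 -20.1 0 -13.1 -1;14.4 -20.1 0 -13.1 -1;14.4 -20.1 0 -13.1 -1;14.4 -20.1 0 -13.1 -1;14.4 -20.1 0 -13.1 -1;14.4 -20.1 0 -13.1 -1;14.4 -20.1 0 -13.1 -1")

```text
time: 2.3
ee_pos: [481.3, 393.8, 238.6]
tcp_rot: [[-0.106, 0.994, -0.0], [0.994, 0.106, 0.001], [0.001, 0.0, -1.0]]
ft_force: [-0.5, -0.2, 0.6]
gripper_width: 0.997
```

```bash
python3 -c "
from h import *
go(482,391,200,96)"
```

```text
t2.3 [481.3 393.8 238.6] yaw(tool x) 96.1 F [-0.5 -0.2  0.6] w 0.997 q [0.49 0.28 1.48 0.   1.37 0.39]
inc: -0.072 0.011 0.964 yaw 0.01 (alt -29.99)
```

Emit:
servo_tool(increments="-0.05 0 0.9 0 -1;-0.05 0 0.9 0 -1;-0.05 0 0.9 0 -1")

```text
time: 2.6
ee_pos: [480.6, 391.2, 201.7]
tcp_rot: [[-0.106, 0.994, -0.003], [0.994, 0.106, -0.001], [-0.001, -0.003, -1.0]]
ft_force: [0.9, 0.3, 0.4]
gripper_width: 1.0
```

```bash
python3 -c "
from h import *
st()
c=wrist(); cv2.imwrite('pics/w1.png',c['color']); print(w2px(c,[[482,391,97],[482,413,97],[482,369,97]]))
c=env.capture('top'); cv2.imwrite('pics/top1.png',c['color']); "
```

```text
t2.6 [480.6 391.2 201.7] yaw(tool x) 96.1 F [0.9 0.3 0.4] w 1.000 q [0.49 0.31 1.52 0.   1.31 0.39]
[[256.50159042 190.40379821]
 [259.28553326 165.94174705]
 [253.84608191 213.73790286]]
```

View pics/w1.png

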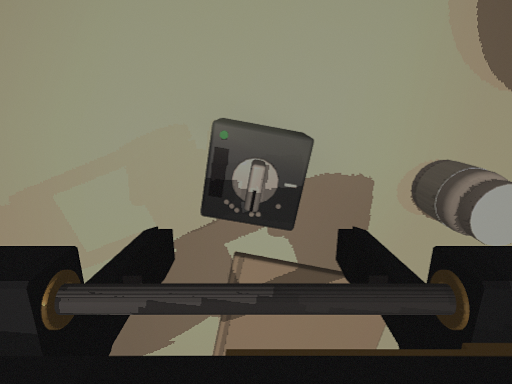

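View pics/top1.png

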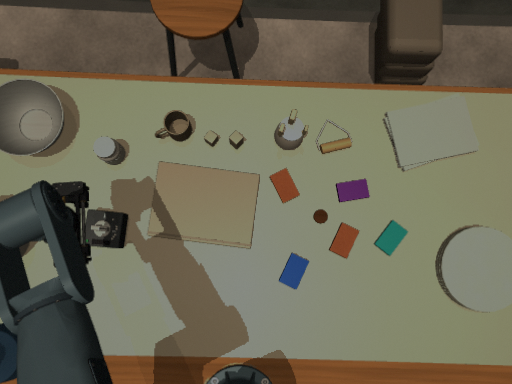

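```bash
python3 -c "
from h import *
crop(wrist(),'w2',190,110,330,240,5)"
```

```text
(no output)
```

View pics/w2.png

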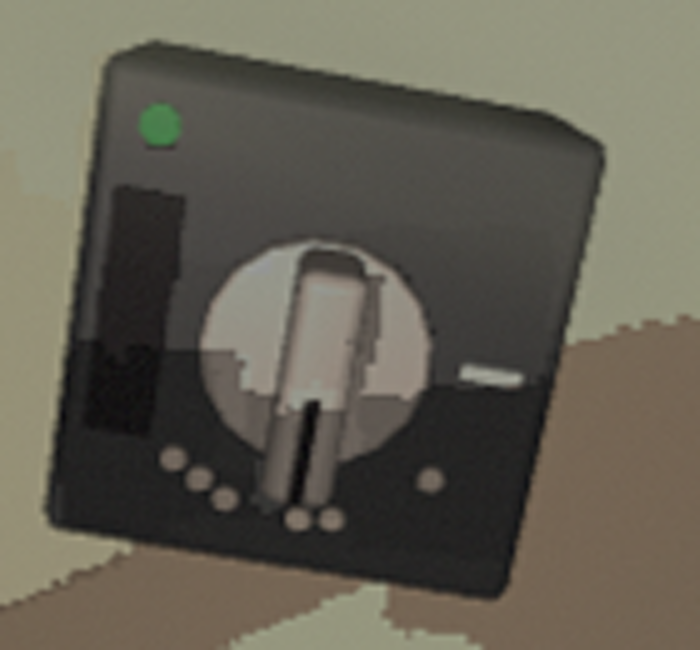

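```bash
python3 -c "
from h import *
c=wrist()
f=lambda p:np.array(p)/5.+[190,110]-.4
w=px2w(c,f([(335,270),(298,505)]),97)[:,:2];d=w[0]-w[1];print(w,w.mean(0),np.linalg.norm(d),np.degrees(np.arctan2(d[1],d[0])))
w=px2w(c,f([(470,372),(512,380),(170,458),(225,498),(430,480),(315,519)]),60)[:,:2];print(w)
w=px2w(c,f([(108,70),(603,150),(500,598),(50,522)]),60)[:,:2];print(w,w.mean(0))
go(480,391,75,92)
"
```

```text
[[481.84318506 414.83487481]
 [479.82468233 371.14499789]] [480.83393369 392.98993635] 43.73648017876937 87.35477610613003
[[512.38900373 389.85502913]
 [521.09061922 389.08807253]
 [453.37097684 365.19190068]
 [465.3925499  357.68136755]
 [507.22858599 366.0692575 ]
 [484.45511035 355.02682415]]
[[435.59562357 441.75863719]
 [532.15234274 436.78367381]
 [525.29874661 341.41890521]
 [429.58096829 348.56874022]] [480.6569203  392.13248911]
t2.8 [482.3 391.5 204.6] yaw(tool x) 96.0 F [-0.3 -0.2  0.5] w 0.998 q [0.49 0.31 1.52 0.   1.31 0.39]
inc: -0.013 -0.068 3.239 yaw 0.67 (alt -29.33)
```

Emit:
servo_tool(increments="0 -0.05 1 1 -1;0 -0.05 2 1 -1;0 -0.05 2.7 1 -1;0 -0.05 3.2 1 -1;0 -0.05 3.25 1 -1;0 -0.05 3.25 1 -1;0 -0.05 3.25 1 0.3;0 -0.05 3.25 1 0.8;0 -0.05 3.25 1 1;0 -0.05 3.25 1 1;0 -0.05 3.25 1 1;0 -0.05 3.25 1 1", newtons=15)

```text
time: 4.0
ee_pos: [480.6, 391.6, 74.6]
tcp_rot: [[-0.0, 1.0, 0.002], [1.0, 0.0, 0.002], [0.002, 0.002, -1.0]]
ft_force: [-0.3, 0.2, -0.2]
gripper_width: 0.474
```

```bash
python3 -c "
from h import *
go(481,392,75,176.2)
cv2.imwrite('pics/w3.png',wrist()['color'])
"
```

```text
t4.0 [480.6 391.6  74.6] yaw(tool x) 90.0 F [-0.3  0.2 -0.2] w 0.474 q [0.49 0.46 1.6  0.   1.07 0.49]
inc: 0.010 0.009 -0.009 yaw -14.36 (alt 15.64)
```

View pics/w3.png

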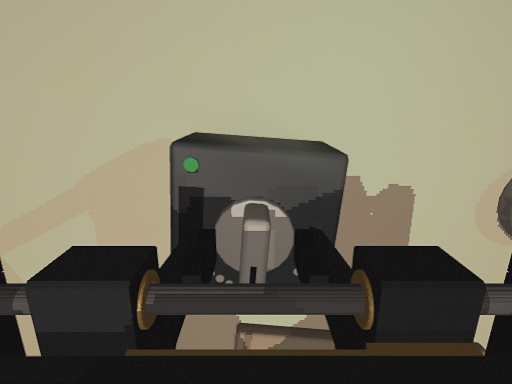

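Emit:
servo_tool(increments="0 0 0 0 1;0 0 0 0 1;0 0 0 0 1;0 0 0 0 1;0 0 0 0 1;0 0 0 0 1;0 0 0 0 1;0 0 0 0 1", newtons=15)

```text
time: 4.85
ee_pos: [480.0, 391.4, 74.4]
tcp_rot: [[-0.001, 1.0, 0.001], [1.0, 0.001, 0.001], [0.001, 0.001, -1.0]]
ft_force: [-4.7, -1.4, 2.5]
gripper_width: 0.142
```

Emit:
servo_tool(increments="0 0 0 -1 1;0 0 0 -2 1;0 0 0 -3 1;0 0 0 -4 1;0 0 0 -5 1;0 0 0 -6 1;0 0 0 -7 1;0 0 0 -8 1;0 0 0 -9 1;0 0 0 -10 1;0 0 0 -11 1;0 0 0 -12 1;0 0 0 -13 1;0 0 0 -14 1;0 0 0 -14.4 1;0 0 0 -14.4 1;0 0 0 -14.4 1")

```text
time: 6.55
ee_pos: [480.7, 392.1, 74.4]
tcp_rot: [[-0.998, 0.064, 0.003], [0.064, 0.998, 0.003], [-0.003, 0.003, -1.0]]
ft_force: [1.9, 4.0, -3.4]
gripper_width: 0.143
```

Emit:
servo_tool(increments="0 0 0 0 -1;0 0 0 0 -1;0 0 0 0 -1;0 0 0 0 -1;0 0 0 0 -1;0 0 0 0 -1;0 0 0 0 -1;0 0 -0.5 0 -1;0 0 -1.5 0 -1;0 0 -2.5 0 -1;0 0 -3.5 0 -1;0 0 -3.5 0 -1")

```text
time: 7.75
ee_pos: [483.5, 393.5, 221.8]
tcp_rot: [[-0.998, 0.064, 0.013], [0.064, 0.998, 0.009], [-0.013, 0.009, -1.0]]
ft_force: [0.6, 0.3, 1.0]
gripper_width: 1.0
```

```bash
python3 -c "
from h import *
st()
crop(wrist(),'w4',150,90,350,240,4)
cv2.imwrite('pics/top4.png',env.capture('top')['color'])
"
```

```text
t7.8 [483.5 393.5 221.8] yaw(tool x) 176.4 F [0.6 0.3 1. ] w 1.000 q [ 0.49  0.29  1.51  0.    1.33 -1.02]
```

View pics/w4.png

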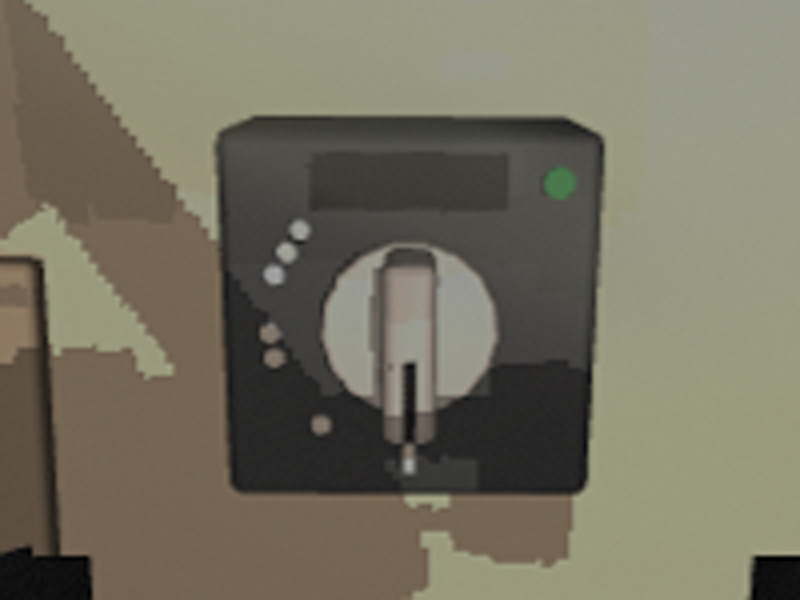

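View pics/top4.png

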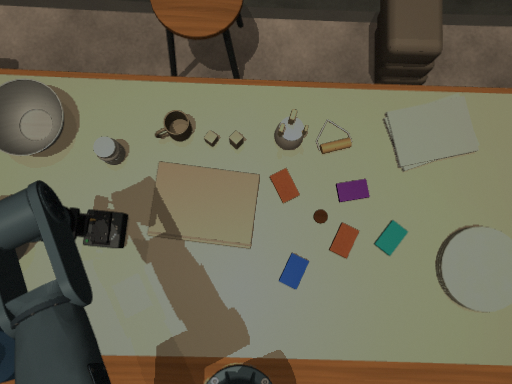

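The selector points at the white bar, so it is off. Next is tile B, gripped near its robot-side end so it can swing upright in a light grip.

```bash
python3 -c "
from h import *
go(437,-276,190,155.7)
"
```

```text
t7.8 [480.8 392.  215.6] yaw(tool x) 176.3 F [-0.1 -0.1 -0.5] w 1.000 q [ 0.49  0.3   1.52  0.    1.32 -1.02]
inc: 0.032 -16.738 0.564 yaw 3.44 (alt -26.56)
```

Emit:
servo_tool(increments="0.03 -16.7 0 3.4 -0.64;0.03 -16.7 0 3.4 -0.64;0.03 -16.7 0 3.4 -0.64;0.03 -16.7 0 3.4 -0.64;0.03 -16.7 0 3.4 -0.64;0.03 -16.7 0 3.4 -0.64;0.03 -16.7 0 3.4 -0.64;0.03 -16.7 0 3.4 -0.64;0.03 -16.7 0 3.4 -0.64;0.03 -16.7 0 3.4 -0.64;0.03 -16.7 0 3.4 -0.64;0.03 -16.7 0 3.4 -0.64;0.03 -16.7 0 3.4 -0.64;0.03 -16.7 0 3.4 -0.64;0.03 -16.7 0.5 3.4 -0.64;0.03 -16.7 0.5 3.4 -0.64;0.03 -16.7 0.5 3.4 -0.64")

```text
time: 9.55
ee_pos: [436.5, -273.0, 191.2]
tcp_rot: [[-0.913, 0.407, 0.003], [0.407, 0.913, 0.007], [0.001, 0.007, -1.0]]
ft_force: [0.8, 0.1, 0.2]
gripper_width: 0.82
```

```bash
python3 -c "
from h import *
st()
c=wrist()
cv2.imwrite('pics/w5.png',c['color']);print(w2px(c,[[470,-291,15],[437,-276,15]]))
cv2.imwrite('pics/top5.png',env.capture('top')['color'])
"
```

```text
t9.6 [ 436.5 -273.   191.2] yaw(tool x) 156.0 F [0.8 0.1 0.2] w 0.820 q [-0.79  0.1   1.8   0.01  1.25 -1.95]
[[251.11261522 204.58386214]
 [251.27888274 173.71052537]]
```

View pics/w5.png

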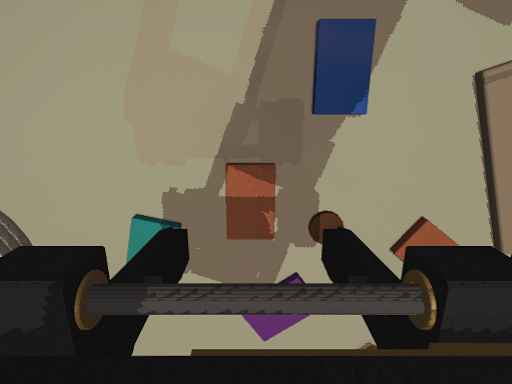

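View pics/top5.png

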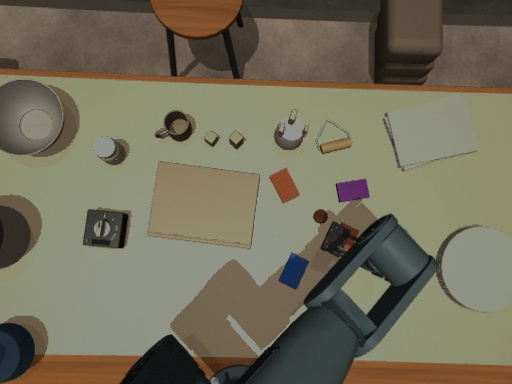

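```bash
python3 -c "
from h import *
c=wrist()
w=px2w(c,[(226,163),(275,163),(275,239),(226,239)],15)[:,:2];print(w.round(1),w.mean(0))
e=(w[0]+w[1])/2; f=(w[2]+w[3])/2; u=(f-e)/np.linalg.norm(f-e); print(np.linalg.norm(f-e),np.degrees(np.arctan2(*(-u)[::-1])))
p=e+9*u; print(p); go(*p,3,155.9)
"
```

```text
[[ 416.2 -297.7]
 [ 438.2 -248.3]
 [ 523.1 -283.9]
 [ 499.2 -337.3]] [ 469.18577367 -291.81289575]
92.00323304876791 155.8577974467328
[ 435.42057146 -276.67913398]
t9.7 [ 437.6 -273.8  193.1] yaw(tool x) 156.0 F [-0.3 -0.  -0.8] w 0.821 q [-0.79  0.09  1.8   0.01  1.25 -1.95]
inc: 0.037 -0.115 4.751 yaw 0.02 (alt -29.98)
```

Emit:
servo_tool(increments="0.02 -0.1 1 0 -0.64;0.02 -0.1 2 0 -0.64;0.02 -0.1 3 0 -0.64;0.02 -0.1 3.8 0 -0.64;0.02 -0.1 4.4 0 -0.64;0.02 -0.1 4.7 0 -0.64;0.02 -0.1 4.75 0 -0.64;0.02 -0.1 4.75 0 -0.64;0.02 -0.1 4.75 0 -0.2;0.02 -0.1 4.75 0 0;0.02 -0.1 4.75 0 0.2;0.02 -0.1 4.75 0 0.2;0.02 -0.1 4.75 0 0.2;0.02 -0.1 4.75 0 0.2;0.02 -0.1 4.75 0 0.2", newtons=4)

```text
time: 11.2
ee_pos: [437.0, -277.2, 4.2]
tcp_rot: [[-0.914, 0.406, 0.007], [0.406, 0.914, 0.002], [-0.005, 0.005, -1.0]]
ft_force: [0.7, 0.5, 5.8]
gripper_width: 0.635
```

```bash
python3 -c "
from h import *
st()
c=wrist()
cv2.imwrite('pics/w6.png',c['color'])"
```

```text
t11.2 [ 437.  -277.2    4.2] yaw(tool x) 156.0 F [0.7 0.5 5.8] w 0.635 q [-0.8   0.4   1.89  0.01  0.85 -1.96]
```

View pics/w6.png

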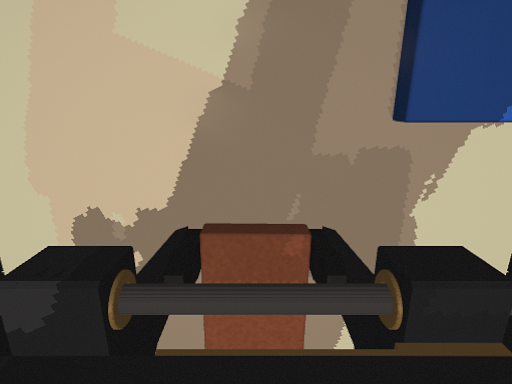

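Emit:
servo_tool(increments="0 0 -0.2 0 0.2;0 0 -0.4 0 0.2;0 0 -0.7 0 0.2;0 0 -1 0 0.2;0 0 -1.4 0 0.2;0 0 -1.8 0 0.2;0 0 -2.2 0 0.2;0 0 -2.6 0 0.2;0 0 -3 0 0.2;0 0 -3 0 0.2;0 0 -3 0 0.2")

```text
time: 12.35
ee_pos: [436.3, -277.5, 124.6]
tcp_rot: [[-0.914, 0.406, 0.008], [0.406, 0.914, 0.002], [-0.006, 0.005, -1.0]]
ft_force: [0.4, 0.3, -1.0]
gripper_width: 0.637
```

```bash
python3 -c "
from h import *
st()
c=wrist()
cv2.imwrite('pics/w7.png',c['color'])
crop(env.capture('side'),'s7',230,60,360,180,5)"
```

```text
t12.3 [ 436.3 -277.5  124.6] yaw(tool x) 156.0 F [ 0.4  0.3 -1. ] w 0.637 q [-0.8   0.19  1.85  0.01  1.1  -1.96]
```

View pics/w7.png

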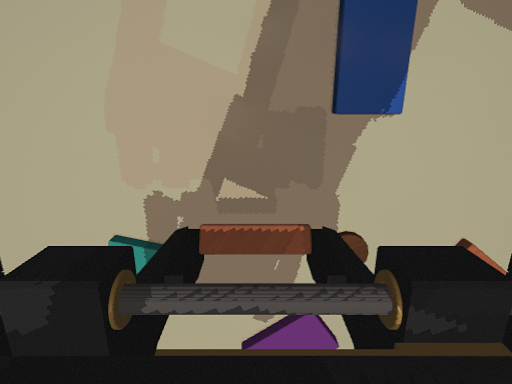

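View pics/s7.png

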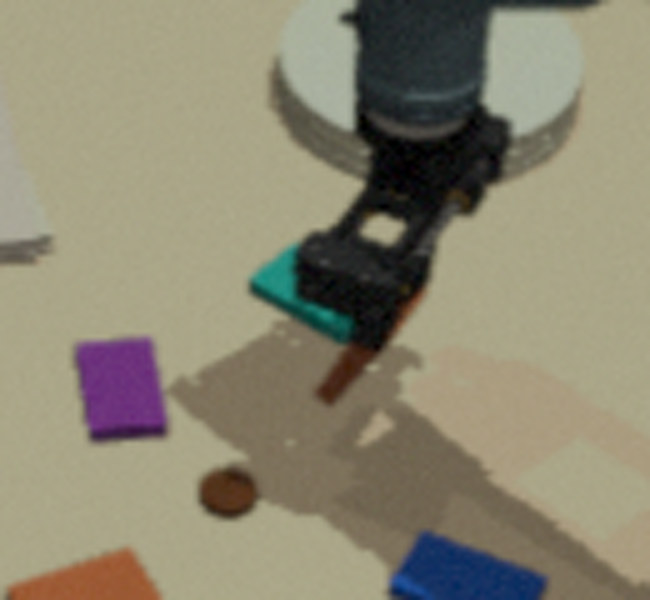

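```bash
cat >> h.py <<'E'
def tilecorners(s,th,back=9,h=9,L=90):
    "th deg below horizontal; free end along -tool x; pivot at TCP - h*z"
    R=s["tcp_rot"];p=s["ee_pos"]-h*R[:,2]
    a=np.radians(th); u=-R[:,0]*np.cos(a)+R[:,2]*np.sin(a); n=R[:,0]*np.sin(a)+R[:,2]*np.cos(a); y=R[:,1]
    return np.array([p+u*e+n*t+y*w for e in(-back,L-back) for t in(-7.5,7.5) for w in(-28,28)])
E
python3 -c "
from h import *
s=st();c=env.capture('side');w=wrist()
for th in(30,45,60,75,90,100):
    P=tilecorners(s,th)
    q=(w2px(c,P)-[230,60])*5; r=w2px(w,P)
    print(th,'side top',q[:4].mean(0).round(),'bot',q[4:].mean(0).round(),'wrist rows',r[:,1].round())
"
```

```text
t12.4 [ 435.7 -277.   123.5] yaw(tool x) 156.0 F [ 0.2  0.1 -1.2] w 0.631 q [-0.8   0.19  1.85  0.01  1.1  -1.96]
30 side top [397. 301.] bot [285. 315.] wrist rows [255. 255. 229. 229. 325. 325. 304. 304.]
45 side top [396. 298.] bot [301. 340.] wrist rows [262. 262. 232. 232. 295. 295. 274. 274.]
60 side top [393. 295.] bot [322. 362.] wrist rows [267. 267. 235. 236. 266. 266. 246. 246.]
75 side top [390. 293.] bot [347. 380.] wrist rows [272. 272. 241. 241. 238. 238. 219. 219.]
90 side top [387. 292.] bot [375. 393.] wrist rows [274. 275. 247. 247. 211. 211. 193. 193.]
100 side top [385. 291.] bot [394. 399.] wrist rows [275. 276. 251. 251. 194. 194. 176. 176.]
```

```bash
python3 -c "
from h import *
go(576,214,130,84.6)
"
```

```text
t12.6 [ 435.7 -277.   123.3] yaw(tool x) 156.0 F [-0.6 -0.4 -1.7] w 0.640 q [-0.8   0.19  1.85  0.01  1.1  -1.96]
inc: 1.785 12.641 -0.102 yaw 11.90 (alt -18.10)
```

Emit:
servo_tool(increments="0.05 0.3 -0.2 0.3 0.2;0.15 1 -0.3 0.9 0.2;0.25 1.7 -0.3 1.6 0.2;0.35 2.4 -0.3 2.3 0.2;0.45 3.1 -0.3 3 0.2;0.54 3.8 -0.3 3.6 0.2;0.64 4.5 -0.3 4.3 0.2;0.73 5.2 -0.3 5 0.2;0.83 5.9 -0.3 5.6 0.2;0.93 6.6 -0.3 6.2 0.2;1.03 7.3 -0.3 6.9 0.2;1.13 8 -0.3 7.5 0.2;1.23 8.7 -0.3 8.2 0.2;1.33 9.4 -0.3 8.9 0.2;1.43 10.1 -0.3 9.5 0.2;1.52 10.8 -0.3 10.2 0.2;1.62 11.5 -0.3 10.9 0.2;1.71 12.1 -0.3 11.4 0.2;1.78 12.5 -0.3 11.8 0.2;1.79 12.65 -0.3 11.9 0.2")

```text
time: 14.55
ee_pos: [575.5, 215.9, 136.9]
tcp_rot: [[0.093, 0.996, 0.004], [0.996, -0.093, 0.004], [0.004, 0.004, -1.0]]
ft_force: [-0.2, -0.3, -1.7]
gripper_width: 0.638
```

```bash
python3 -c "
from h import *
s=st();c=env.capture('side')
w=wrist()
cv2.imwrite('pics/w8.png',w['color'])
crop(c,'s8',180,120,330,270,4)
for th in(45,60,75,90,100):
    P=tilecorners(s,th)
    q=(w2px(c,P)-[180,120])*4; r=w2px(w,P)
    print(th,'side top',q[:4].mean(0).round(),'bot',q[4:].mean(0).round(),'wrist rows',r[:,1].round())
go(576,214,86,84.6)
"
```

```text
t14.6 [575.5 215.9 136.9] yaw(tool x) 84.7 F [-0.2 -0.3 -1.7] w 0.638 q [0.16 0.37 1.59 0.   1.18 0.26]
45 side top [291. 480.] bot [306. 459.] wrist rows [261. 261. 231. 231. 295. 295. 274. 274.]
60 side top [291. 476.] bot [302. 489.] wrist rows [267. 267. 235. 235. 266. 266. 246. 246.]
75 side top [292. 473.] bot [297. 519.] wrist rows [271. 271. 240. 240. 238. 238. 219. 219.]
90 side top [292. 470.] bot [292. 547.] wrist rows [274. 274. 246. 246. 211. 211. 192. 192.]
100 side top [293. 468.] bot [288. 563.] wrist rows [275. 275. 251. 251. 193. 193. 175. 175.]
t14.7 [575.6 214.8 137.1] yaw(tool x) 84.7 F [-0.   0.3 -1.4] w 0.632 q [0.16 0.37 1.59 0.   1.18 0.25]
inc: -0.023 0.008 1.276 yaw 0.02 (alt -29.98)
```

View pics/w8.png

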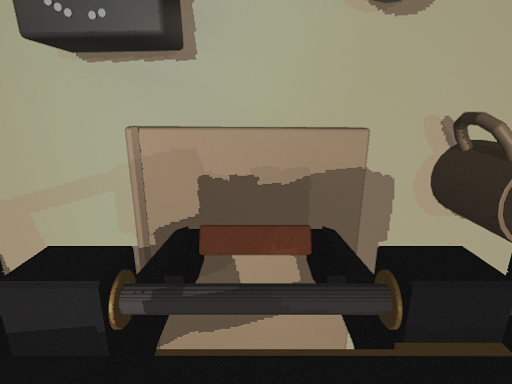

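View pics/s8.png

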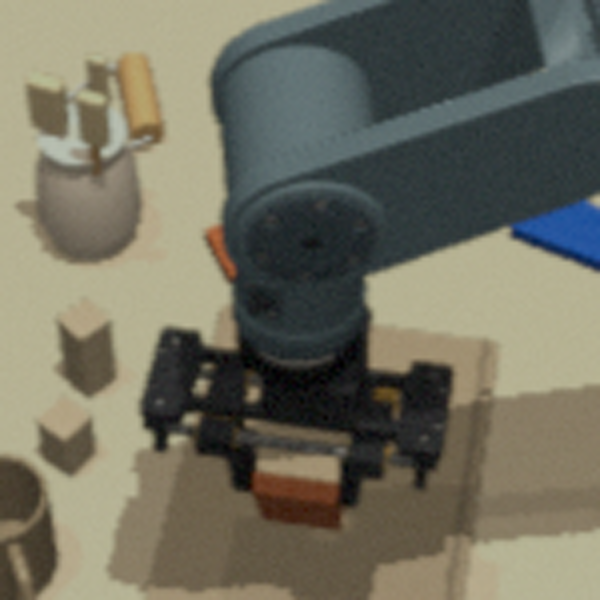

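Emit:
servo_tool(increments="0 0 0.4 0 0.2;0 0 0.8 0 0.2;0 0 1.1 0 0.2;0 0 1.2 0 0.2;0 0 1.25 0 0.2;0 0 1.3 0 0.2;0 0 1.33 0 0.2;0 0 1.33 0 0.2")

```text
time: 15.45
ee_pos: [576.0, 215.4, 84.8]
tcp_rot: [[0.092, 0.996, 0.005], [0.996, -0.092, 0.004], [0.005, 0.005, -1.0]]
ft_force: [-2.4, 2.2, 4.1]
gripper_width: 0.637
```

```bash
python3 -c "
from h import *
s=st();c=env.capture('side')
w=wrist()
cv2.imwrite('pics/w9.png',w['color'])
"
```

```text
t15.4 [576.  215.4  84.8] yaw(tool x) 84.7 F [-2.4  2.2  4.1] w 0.637 q [0.16 0.44 1.62 0.   1.08 0.25]
```

View pics/w9.png

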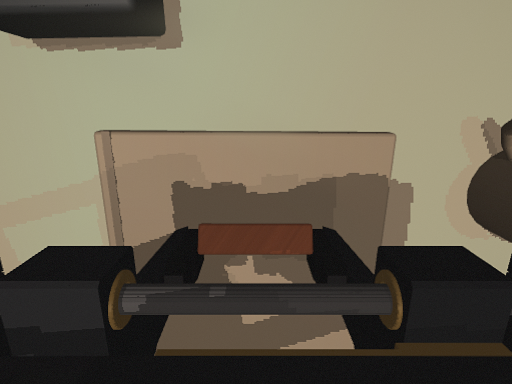

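Emit:
servo_tool(increments="-0.1 0 -0.02 0 0.2;-0.2 0 -0.05 0 0.2;-0.3 0 -0.07 0 0.2;-0.4 0 -0.09 0 0.2;-0.5 0 -0.11 0 0.2;-0.6 0 -0.12 0 0.2;-0.7 0 -0.13 0 0.2;-0.7 0 -0.13 0 0.2")

```text
time: 16.35
ee_pos: [573.4, 186.8, 89.7]
tcp_rot: [[0.093, 0.996, 0.005], [0.996, -0.093, 0.004], [0.004, 0.005, -1.0]]
ft_force: [-0.1, -0.0, -2.2]
gripper_width: 0.635
```

```bash
python3 -c "
from h import *
s=st();c=env.capture('side')
w=wrist()
cv2.imwrite('pics/w10.png',w['color'])
crop(c,'s10',180,120,330,270,4)
for th in(45,60,75,90,100):
    P=tilecorners(s,th)
    q=(w2px(c,P)-[180,120])*4; r=w2px(w,P)
    print(th,'side bot',q[4:].round().tolist(),'wrist rows',r[:,1].round())
"
```

```text
t16.4 [573.4 186.8  89.7] yaw(tool x) 84.7 F [-0.1 -0.  -2.2] w 0.635 q [0.12 0.41 1.65 0.   1.08 0.21]
45 side bot [[351.0, 459.0], [274.0, 448.0], [348.0, 480.0], [271.0, 469.0]] wrist rows [262. 262. 232. 232. 295. 295. 275. 275.]
60 side bot [[347.0, 488.0], [270.0, 477.0], [344.0, 509.0], [267.0, 498.0]] wrist rows [268. 268. 236. 236. 266. 266. 246. 246.]
75 side bot [[343.0, 518.0], [266.0, 507.0], [339.0, 538.0], [262.0, 526.0]] wrist rows [272. 272. 241. 241. 238. 238. 219. 219.]
90 side bot [[338.0, 545.0], [261.0, 534.0], [335.0, 563.0], [257.0, 552.0]] wrist rows [275. 275. 247. 247. 211. 211. 193. 193.]
100 side bot [[335.0, 562.0], [257.0, 551.0], [332.0, 578.0], [253.0, 566.0]] wrist rows [276. 276. 251. 252. 194. 194. 176. 176.]
```

View pics/w10.png

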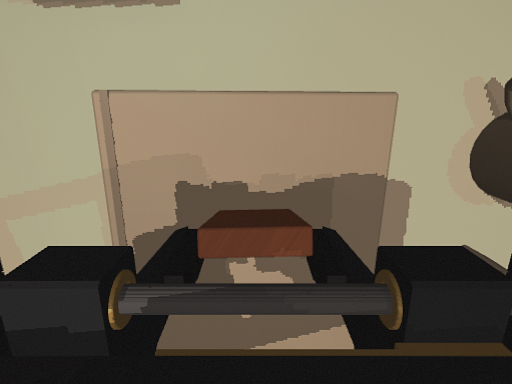

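View pics/s10.png

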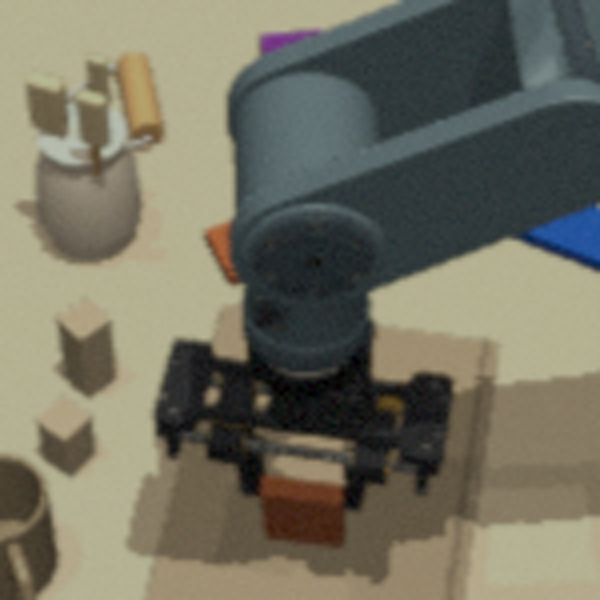

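Emit:
servo_tool(increments="0 0 0.06 0 0.2;0 0 0.13 0 0.2;-0.08 0 0.13 0 0.2;-0.16 0 0.12 0 0.2;-0.24 0 0.11 0 0.2;-0.32 0 0.1 0 0.2;-0.38 0 0.1 0 0.2;-0.38 0 0.1 0 0.2")

```text
time: 17.25
ee_pos: [571.8, 171.7, 85.4]
tcp_rot: [[0.093, 0.996, 0.005], [0.996, -0.093, 0.004], [0.004, 0.004, -1.0]]
ft_force: [-0.0, 0.1, -1.1]
gripper_width: 0.636
```

```bash
python3 -c "
from h import *
s=st();c=env.capture('side')
w=wrist()
cv2.imwrite('pics/w11.png',w['color'])
crop(c,'s11',180,120,330,270,4)
for th in(75,80,85,90,95):
    P=tilecorners(s,th)
    q=(w2px(c,P)-[180,120])*4; r=w2px(w,P)
    print(th,'side bot',q[4:].round().tolist(),'wrist rows',r[:,1].round())
"
```

```text
t17.2 [571.8 171.7  85.4] yaw(tool x) 84.7 F [-0.   0.1 -1.1] w 0.636 q [0.09 0.4  1.66 0.   1.07 0.18]
75 side bot [[346.0, 504.0], [270.0, 493.0], [343.0, 523.0], [266.0, 512.0]] wrist rows [272. 272. 241. 241. 238. 238. 219. 219.]
80 side bot [[344.0, 513.0], [268.0, 502.0], [341.0, 532.0], [264.0, 521.0]] wrist rows [273. 273. 243. 243. 229. 229. 210. 210.]
85 side bot [[343.0, 522.0], [266.0, 511.0], [340.0, 541.0], [263.0, 529.0]] wrist rows [274. 274. 245. 245. 220. 220. 201. 202.]
90 side bot [[341.0, 531.0], [265.0, 520.0], [338.0, 549.0], [261.0, 537.0]] wrist rows [275. 275. 247. 247. 211. 211. 193. 193.]
95 side bot [[340.0, 540.0], [263.0, 528.0], [337.0, 556.0], [259.0, 545.0]] wrist rows [275. 275. 249. 249. 202. 203. 184. 184.]
```

View pics/w11.png

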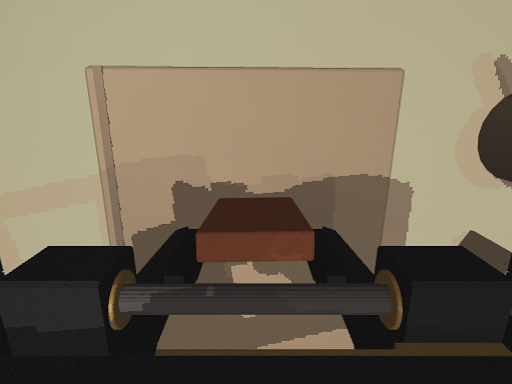

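View pics/s11.png

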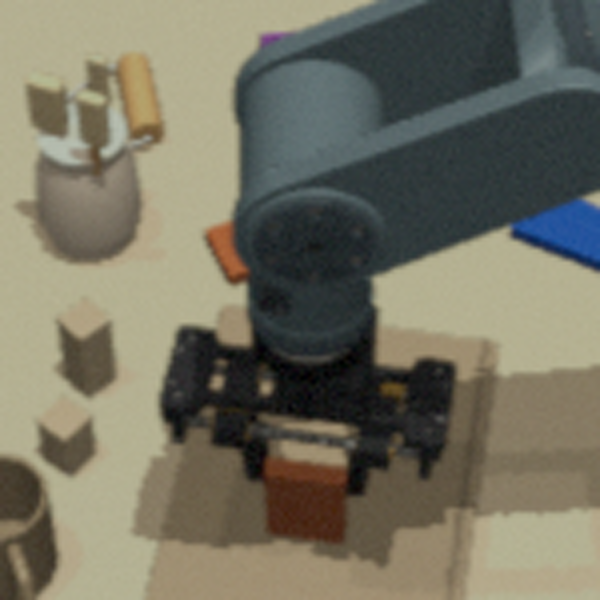

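Emit:
servo_tool(increments="0 0 0.03 0 0.2;0 0 0.06 0 0.2;-0.04 0 0.09 0 0.2;-0.06 0 0.12 0 0.2;-0.06 0 0.14 0 0.2;-0.06 0 0.14 0 0.2")

```text
time: 17.95
ee_pos: [572.2, 169.8, 80.8]
tcp_rot: [[0.092, 0.996, 0.006], [0.996, -0.092, 0.004], [0.005, 0.006, -1.0]]
ft_force: [-1.6, -0.6, 4.8]
gripper_width: 0.635
```

```bash
python3 -c "
from h import *
s=st();c=env.capture('side')
w=wrist()
cv2.imwrite('pics/w12.png',w['color'])
for th in(80,85,90,95):
    P=tilecorners(s,th)
    r=w2px(w,P)
    print(th,'wrist rows',r[:,1].round())
"
```

```text
t17.9 [572.2 169.8  80.8] yaw(tool x) 84.7 F [-1.6 -0.6  4.8] w 0.635 q [0.09 0.41 1.67 0.   1.06 0.18]
80 wrist rows [273. 273. 242. 243. 229. 229. 210. 210.]
85 wrist rows [274. 274. 244. 245. 220. 220. 201. 201.]
90 wrist rows [274. 275. 247. 247. 211. 211. 193. 193.]
95 wrist rows [275. 275. 249. 249. 202. 202. 184. 184.]
```

View pics/w12.png

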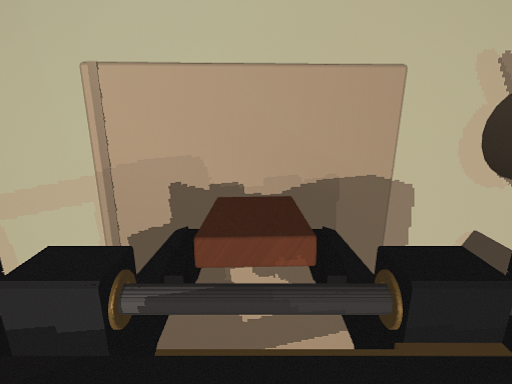

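```bash
python3 -c "
from h import *
crop(wrist(),'w13',180,180,335,280,5)"
```

```text
(no output)
```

View pics/w13.png

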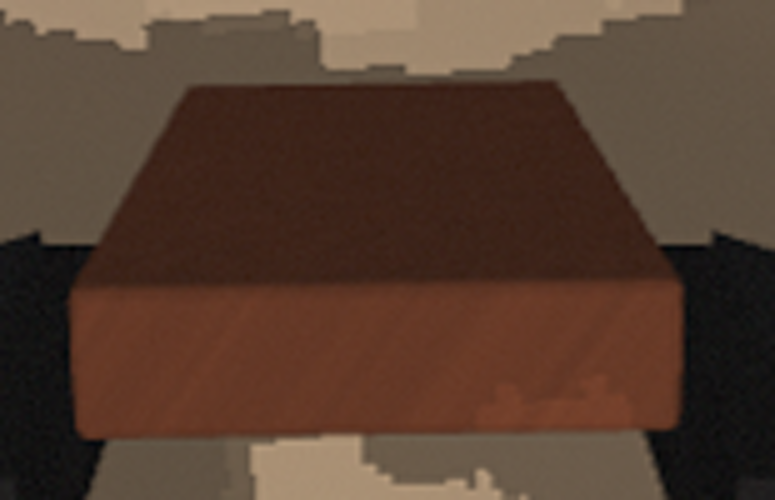

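```bash
cat >> h.py <<'E'
def tilepnp(w,img):
    "img: bottom front L,R; top front L,R; top back L,R. returns tilt of up axis and corners"
    obj=np.array([[-28,0,7.5],[28,0,7.5],[-28,90,7.5],[28,90,7.5],[-28,90,-7.5],[28,90,-7.5]],float)
    ok,rv,tv=cv2.solvePnP(obj,np.array(img,float),w["camera_matrix"],w["D"],flags=cv2.SOLVEPNP_SQPNP)
    ok,rv,tv=cv2.solvePnP(obj,np.array(img,float),w["camera_matrix"],w["D"],rv,tv,True)
    Rw,_=cv2.Rodrigues(w["rvec"]); R,_=cv2.Rodrigues(rv)
    A=Rw.T@R; o=Rw.T@(tv.reshape(3)-np.array(w["tvec"]).reshape(3))
    pr=cv2.projectPoints(obj,rv,tv,w["camera_matrix"],w["D"])[0].reshape(-1,2)
    print("resid",np.abs(pr-img).max().round(2),"base origin",o.round(1),"up",A[:,1].round(3),"front normal",A[:,2].round(3))
    s=env.observe(); print("up in tool frame",(s["tcp_rot"].T@A[:,1]).round(3))
E
python3 -c "
from h import *
w=wrist()
img=np.array([(190,87),(555,82),(75,288),(682,280),(78,436),(680,430)])/5.+[180,180]-.4
tilepnp(w,img)"
```

```text
resid 28.61 base origin [573.4 181.9  -2.4] up [-0.011 -0.166  0.986] front normal [-0.08  -0.983 -0.167]
up in tool frame [-0.162  0.01  -0.987]
```

```bash
sed -i 's/obj=np.array(\[\[-28,0,7.5\].*/obj=np.array([[28,0,7.5],[-28,0,7.5],[28,90,7.5],[-28,90,7.5],[28,90,-7.5],[-28,90,-7.5]],float)/' h.py
python3 -c "
from h import *
w=wrist()
img=np.array([(190,87),(555,82),(75,288),(682,280),(78,436),(680,430)])/5.+[180,180]-.4
tilepnp(w,img)"
```

```text
resid 0.63 base origin [572.1 168.   12.6] up [0.011 0.093 0.996] front normal [ 0.082  0.992 -0.094]
up in tool frame [ 0.098  0.007 -0.995]
```

Emit:
servo_tool(increments="-0.05 0 0 0 0.2;-0.1 0 0 0 0.2;-0.15 0 0 0 0.2;-0.2 0 0 0 0.2;-0.2 0 0.02 0 0.2;-0.2 0 0.02 0 0.2")

```text
time: 18.8
ee_pos: [571.6, 161.7, 80.1]
tcp_rot: [[0.092, 0.996, 0.006], [0.996, -0.092, 0.004], [0.004, 0.006, -1.0]]
ft_force: [-0.5, -0.1, 4.1]
gripper_width: 0.635
```

```bash
python3 -c "
from h import *
st()
crop(wrist(),'w14',180,180,335,280,5)"
```

```text
t18.8 [571.6 161.7  80.1] yaw(tool x) 84.7 F [-0.5 -0.1  4.1] w 0.635 q [0.07 0.4  1.68 0.   1.06 0.16]
```

View pics/w14.png

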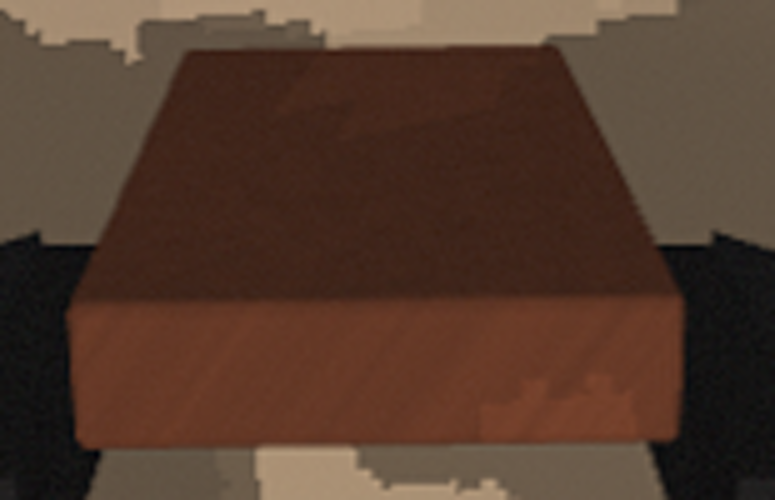

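```bash
python3 -c "
from h import *
w=wrist()
img=np.array([(188,51),(555,46),(73,302),(682,297),(78,446),(680,440)])/5.+[180,180]-.4
tilepnp(w,img)"
```

```text
resid 0.77 base origin [572.  165.7  12.1] up [0.004 0.017 1.   ] front normal [ 0.085  0.996 -0.017]
up in tool frame [ 0.022  0.009 -1.   ]
```

Emit:
servo_tool(increments="0 0 0 0 -0.2;0 0 0 0 -0.3;0 0 0 0 -0.4;0 0 0 0 -0.5;0 0 0 0 -0.65;0 0 0 0 -0.65;0 0 0 0 -0.65")

```text
time: 19.6
ee_pos: [571.6, 161.8, 80.1]
tcp_rot: [[0.092, 0.996, 0.006], [0.996, -0.092, 0.004], [0.004, 0.006, -1.0]]
ft_force: [-0.5, 0.3, 0.1]
gripper_width: 0.824
```

```bash
python3 -c "
from h import *
st()
crop(wrist(),'w15',180,180,335,280,5)"
```

```text
t19.6 [571.6 161.8  80.1] yaw(tool x) 84.7 F [-0.5  0.3  0.1] w 0.824 q [0.07 0.4  1.68 0.   1.06 0.16]
```

View pics/w15.png

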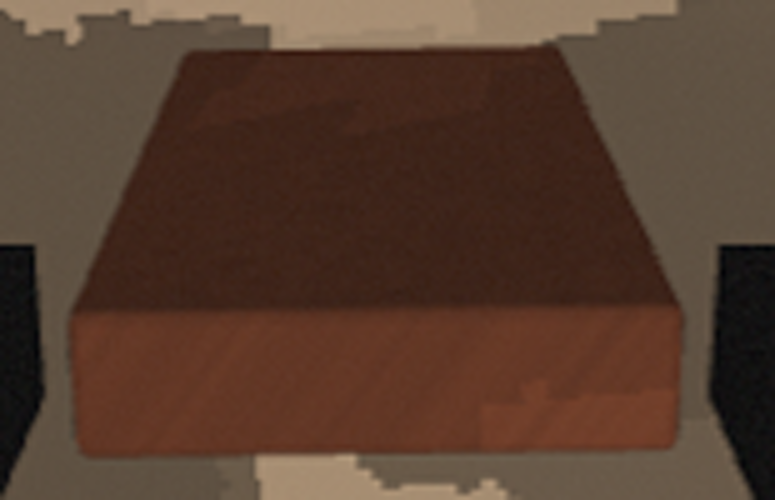

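Emit:
servo_tool(increments="0 0 -0.3 0 -0.65;0 0 -0.9 0 -0.65;0 0 -1.6 0 -0.65;0 0 -2.4 0 -0.65;0 0 -3.2 0 -0.65;0 0 -3.2 0 -0.65")

```text
time: 20.25
ee_pos: [573.9, 161.6, 214.7]
tcp_rot: [[0.092, 0.996, 0.016], [0.996, -0.092, 0.005], [0.006, 0.016, -1.0]]
ft_force: [0.3, 0.3, 0.1]
gripper_width: 0.823
```

```bash
python3 -c "
from h import *
st()
cv2.imwrite('pics/w16.png',wrist()['color'])
cv2.imwrite('pics/s16.png',env.capture('side')['color'])
c=env.capture('top')
cv2.imwrite('pics/t16.png',c['color'])
"
```

```text
t20.2 [573.9 161.6 214.7] yaw(tool x) 84.7 F [0.3 0.3 0.1] w 0.823 q [0.07 0.24 1.59 0.   1.3  0.17]
```

View pics/t16.png

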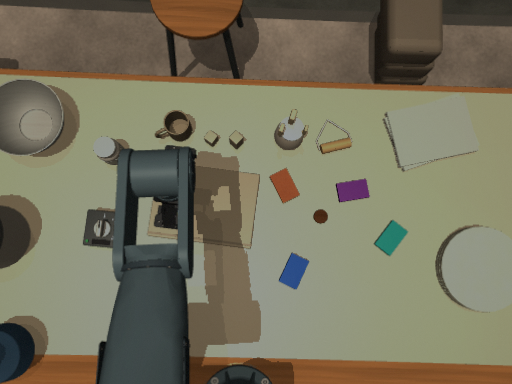

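View pics/s16.png

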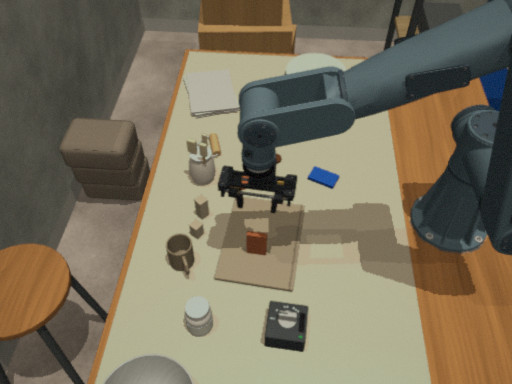

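```bash
python3 -c "
from h import *
go(596,-130,190,-151.3)
"
```

```text
t20.4 [570.5 161.3 208.1] yaw(tool x) 84.7 F [-0.   0.2  0.8] w 0.822 q [0.07 0.24 1.6  0.   1.3  0.17]
inc: -7.194 1.304 0.428 yaw 9.33 (alt -20.67)
```

Emit:
servo_tool(increments="-7.2 1.3 0 -20.7 -0.64;-7.2 1.3 0 -20.7 -0.64;-7.2 1.3 0 -20.7 -0.64;-7.2 1.3 0 -20.7 -0.64;-7.2 1.3 0 -20.7 -0.64;-7.2 1.3 0 -20.7 -0.64;-7.2 1.3 0 -20.7 -0.64;-7.2 1.3 0 -20.7 -0.64;-7.2 1.3 0 -20.7 -0.64;-7.2 1.3 0.4 -20.7 -0.64;-7.2 1.3 0.4 -20.7 -0.64;-7.2 1.3 0.4 -20.7 -0.64;-7.2 1.3 0.4 -20.7 -0.64;-7.2 1.3 0.4 -20.7 -0.64;-7.2 1.3 0.4 -20.7 -0.64;-7.2 1.3 0.4 -20.7 -0.64;-7.2 1.3 0.4 -20.7 -0.64;-7.2 1.3 0.4 -20.7 -0.64")

```text
time: 22.2
ee_pos: [595.4, -130.1, 190.4]
tcp_rot: [[-0.877, -0.481, 0.005], [-0.481, 0.877, 0.004], [-0.007, 0.001, -1.0]]
ft_force: [-0.3, -0.4, -0.5]
gripper_width: 0.824
```

```bash
python3 -c "
from h import *
st()
c=wrist()
cv2.imwrite('pics/w17.png',c['color']);print(w2px(c,[[596,-130,15],[626,-114,15]]))
crop(env.capture('top'),'t17',130,90,400,290,2)
"
```

```text
t22.2 [ 595.4 -130.1  190.4] yaw(tool x) -151.2 F [-0.3 -0.4 -0.5] w 0.824 q [-0.41  0.3   1.57  0.01  1.28 -2.49]
[[254.48844515 171.7703985 ]
 [254.10166771 200.88270996]]
```

View pics/w17.png

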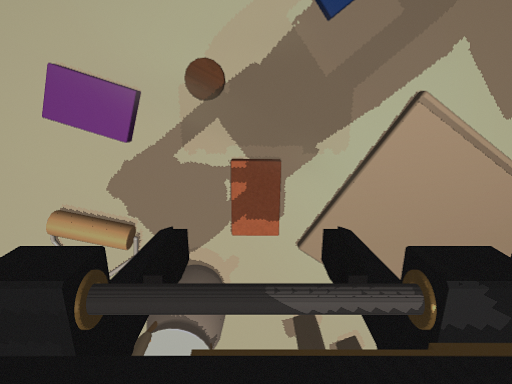

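View pics/t17.png

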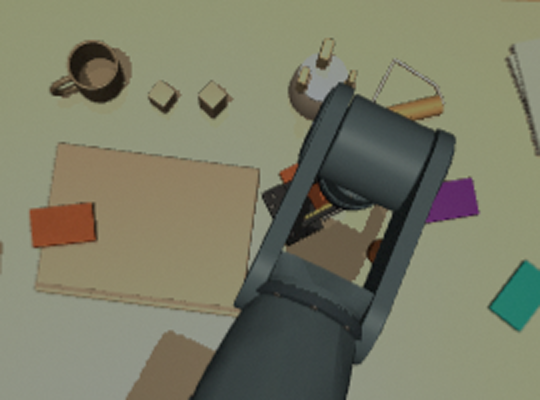

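```bash
python3 -c "
from h import *
c=env.capture('top')
crop(c,'t18',130,170,200,230,8)
d=env.capture('side');crop(d,'s18',200,180,320,300,5)
"
```

```text
(no output)
```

View pics/t18.png

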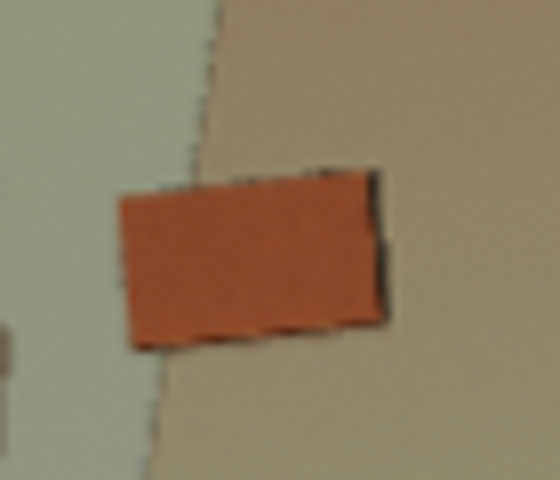

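View pics/s18.png

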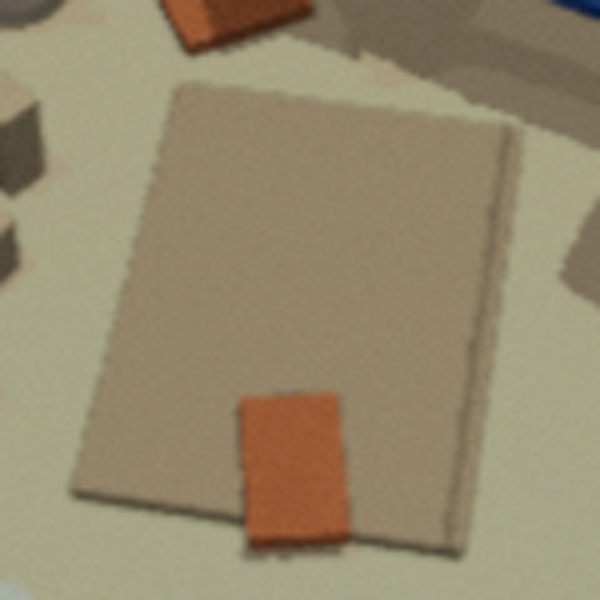

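Tile B, which was standing, has been knocked flat while the arm was away. It now lies on the slab at top px (161,202), overhanging the left edge. I'll redo it after tile A, the terracotta one between the fingers here at wrist px (255,197).

```bash
python3 -c "
from h import *
c=wrist()
crop(c,'w18',215,145,300,245,6)
w=px2w(c,[(231,159),(281,159),(280,235),(232,235)],15)[:,:2];print(w.round(1),w.mean(0))
e=(w[0]+w[1])/2; f=(w[2]+w[3])/2; u=(f-e)/np.linalg.norm(f-e); print(np.linalg.norm(f-e),np.degrees(np.arctan2(*(-u)[::-1])))
p=e+9*u; print(p); go(*p,3,-151.2)
"
```

```text
[[ 596.6 -159.6]
 [ 570.1 -111.6]
 [ 649.2  -66.6]
 [ 676.7 -116.4]] [ 623.11726804 -113.56502752]
91.01496718791057 -151.00871593890162
[ 591.18441137 -131.25934929]
t22.4 [ 595.8 -130.2  191.2] yaw(tool x) -151.1 F [-0.2 -0.3  0. ] w 0.819 q [-0.41  0.3   1.56  0.01  1.28 -2.49]
inc: 0.148 0.031 4.703 yaw 0.01 (alt -29.99)
```

View pics/w18.png

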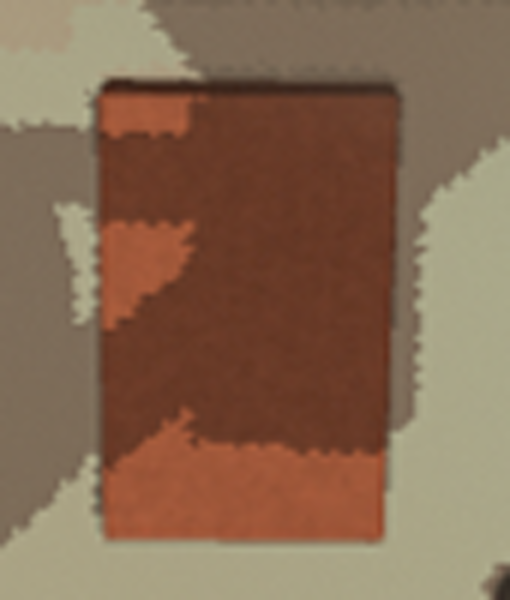

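Emit:
servo_tool(increments="0.1 0.02 1 0 -0.64;0.1 0.02 2 0 -0.64;0.1 0.02 3 0 -0.64;0.1 0.02 3.8 0 -0.64;0.1 0.02 4.4 0 -0.64;0.1 0.02 4.65 0 -0.64;0.1 0.02 4.7 0 -0.64;0.1 0.02 4.7 0 -0.64;0.1 0.02 4.7 0 -0.2;0.1 0.02 4.7 0 0;0.1 0.02 4.7 0 0.2;0.1 0.02 4.7 0 0.2;0.1 0.02 4.7 0 0.2;0.1 0.02 4.7 0 0.2;0.1 0.02 4.7 0 0.2", newtons=3.5)

```text
time: 23.95
ee_pos: [593.9, -131.1, 3.6]
tcp_rot: [[-0.876, -0.483, 0.008], [-0.483, 0.876, 0.003], [-0.008, -0.001, -1.0]]
ft_force: [2.1, -0.3, 5.3]
gripper_width: 0.636
```

Emit:
servo_tool(increments="0 0 -0.2 0 0.2;0 0 -0.4 0 0.2;0 0 -0.7 0 0.2;0 0 -1 0 0.2;0 0 -1.4 0 0.2;0 0 -1.8 0 0.2;0 0 -2.2 0 0.2;0 0 -2.6 0 0.2;0 0 -3 0 0.2;0 0 -3.3 0 0.2;0 0 -3.3 0 0.2")

```text
time: 25.05
ee_pos: [594.2, -132.0, 138.3]
tcp_rot: [[-0.876, -0.483, 0.012], [-0.483, 0.876, 0.002], [-0.011, -0.004, -1.0]]
ft_force: [0.9, 0.1, -2.3]
gripper_width: 0.633
```

```bash
python3 -c "
from h import *
st()
cv2.imwrite('pics/w19.png',wrist()['color'])
print('place');go(563,80,130,84.6)"
```

```text
t25.1 [ 594.2 -132.   138.3] yaw(tool x) -151.1 F [ 0.9  0.1 -2.3] w 0.633 q [-0.42  0.35  1.61  0.01  1.17 -2.49]
place
t25.1 [ 593.5 -131.7  136.8] yaw(tool x) -151.1 F [-0.5 -0.  -2.4] w 0.634 q [-0.42  0.35  1.61  0.01  1.17 -2.49]
inc: -1.888 5.004 0.174 yaw -9.29 (alt 20.71)
```

View pics/w19.png

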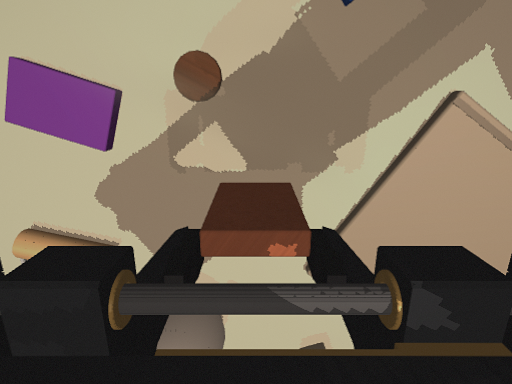

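```bash
python3 -c "
from h import *
go(560.5,52,130,84.6)"
```

```text
t25.1 [ 593.5 -131.7  136.8] yaw(tool x) -151.1 F [-0.5 -0.  -2.4] w 0.634 q [-0.42  0.35  1.61  0.01  1.17 -2.49]
inc: -1.495 4.421 0.172 yaw -9.29 (alt 20.71)
```

Emit:
servo_tool(increments="-0.05 0.1 0 0.5 0.2;-0.12 0.35 0 1.6 0.2;-0.2 0.6 0 2.8 0.2;-0.28 0.85 0 4 0.2;-0.36 1.1 0 5.2 0.2;-0.45 1.35 0 6.4 0.2;-0.53 1.6 0 7.6 0.2;-0.62 1.85 0 8.8 0.2;-0.7 2.1 0 10 0.2;-0.8 2.4 0 11.2 0.2;-0.88 2.65 0 12.4 0.2;-0.97 2.9 0 13.6 0.2;-1.05 3.15 0 14.8 0.2;-1.14 3.4 0 16 0.2;-1.23 3.65 0 17.2 0.2;-1.32 3.9 0 18.4 0.2;-1.4 4.15 0 19.6 0.2;-1.47 4.35 0 20.4 0.2;-1.5 4.42 0 20.7 0.2;-1.5 4.42 0 20.7 0.2")

```text
time: 27.1
ee_pos: [559.8, 52.6, 135.8]
tcp_rot: [[0.092, 0.996, 0.008], [0.996, -0.092, 0.003], [0.003, 0.007, -1.0]]
ft_force: [0.2, 0.5, -1.5]
gripper_width: 0.632
```

```bash
python3 -c "
from h import *
st()
crop(wrist(),'w20',180,160,335,280,5)
go(560.5,52,88,84.6)"
```

```text
t27.1 [559.8  52.6 135.8] yaw(tool x) 84.7 F [ 0.2  0.5 -1.5] w 0.632 q [-0.12  0.26  1.73  0.    1.14 -0.03]
t27.1 [560.   52.2 135.9] yaw(tool x) 84.7 F [-0.4  0.1 -1.9] w 0.633 q [-0.12  0.26  1.73  0.    1.14 -0.03]
inc: -0.009 0.004 1.198 yaw 0.02 (alt -29.98)
```

View pics/w20.png

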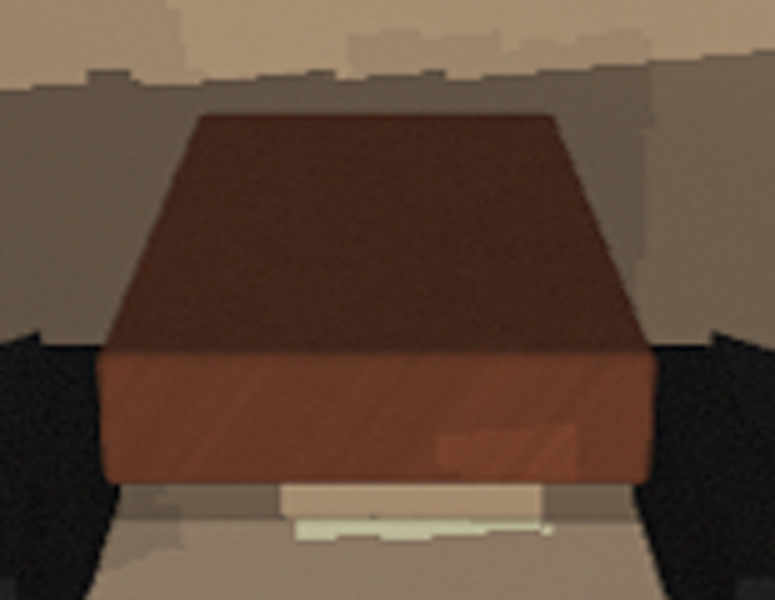

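```bash
python3 -c "
from h import *
w=wrist()
img=np.array([(200,116),(552,116),(101,355),(655,355),(108,482),(649,482)])/5.+[180,160]-.4
tilepnp(w,img)"
```

```text
resid 0.58 base origin [561.3  57.5  53.3] up [-0.007 -0.016  1.   ] front normal [0.091 0.996 0.017]
up in tool frame [-0.014  0.002 -1.   ]
```

Emit:
servo_tool(increments="0 0 0.4 0 0.2;0 0 0.8 0 0.2;0 0 0.95 0 0.2;0 0 1 0 0.2;0 0 1.03 0 0.2;0 0 1.06 0 0.2;0 0 1.08 0 0.2;0 0 1.08 0 0.2")

```text
time: 28.0
ee_pos: [561.7, 52.0, 94.2]
tcp_rot: [[0.092, 0.996, 0.011], [0.996, -0.092, 0.002], [0.003, 0.011, -1.0]]
ft_force: [-0.6, 0.1, 4.5]
gripper_width: 0.638
```

```bash
python3 -c "
from h import *
st()
crop(wrist(),'w21',180,160,335,280,5)"
```

```text
t28.0 [561.7  52.   94.2] yaw(tool x) 84.7 F [-0.6  0.1  4.5] w 0.638 q [-0.12  0.32  1.75  0.    1.06 -0.03]
```

View pics/w21.png

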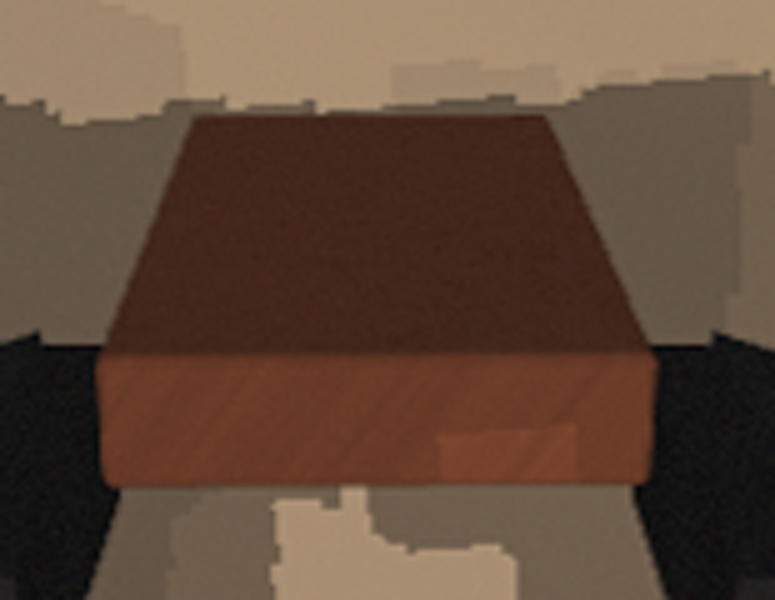

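Contact reads 4.5 N with the tile upright. Releasing and rising.

Emit:
servo_tool(increments="0 0 0 0 -0.2;0 0 0 0 -0.3;0 0 0 0 -0.4;0 0 0 0 -0.5;0 0 0 0 -0.65;0 0 0 0 -0.65;0 0 0 0 -0.65;0 0 -0.3 0 -0.65;0 0 -0.9 0 -0.65;0 0 -1.6 0 -0.65;0 0 -2.4 0 -0.65;0 0 -3.2 0 -0.65;0 0 -3.2 0 -0.65")

```text
time: 29.35
ee_pos: [563.2, 51.5, 228.6]
tcp_rot: [[0.091, 0.996, 0.021], [0.996, -0.091, 0.001], [0.003, 0.021, -1.0]]
ft_force: [-0.0, -0.9, 0.7]
gripper_width: 0.825
```

```bash
python3 -c "
from h import *
st()
c=wrist();cv2.imwrite('pics/w22.png',c['color'])
crop(env.capture('side'),'s22',180,160,330,300,4)
c=env.capture('top');crop(c,'t22',110,140,290,260,4)
f=lambda p:np.array(p)/8.+[130,170]-.44
w=px2w(c,f([(120,196),(372,171),(384,324),(134,350)]),30)[:,:2];print(w.round(1),w.mean(0))
"
```

```text
t29.4 [563.2  51.5 228.6] yaw(tool x) 84.8 F [-0.  -0.9  0.7] w 0.825 q [-0.12  0.15  1.66  0.    1.31 -0.03]
[[584.7 290.5]
 [596.6 201.1]
 [541.4 194. ]
 [529.4 282.3]] [563.03500223 241.99333094]
```

View pics/w22.png

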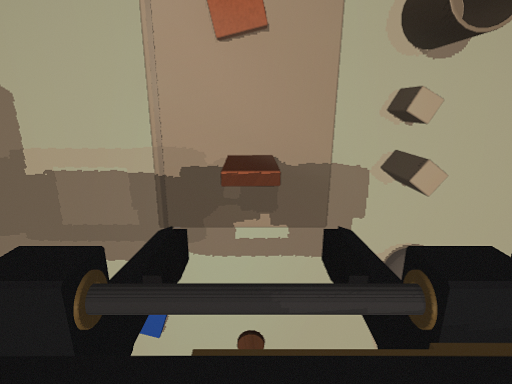

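View pics/s22.png

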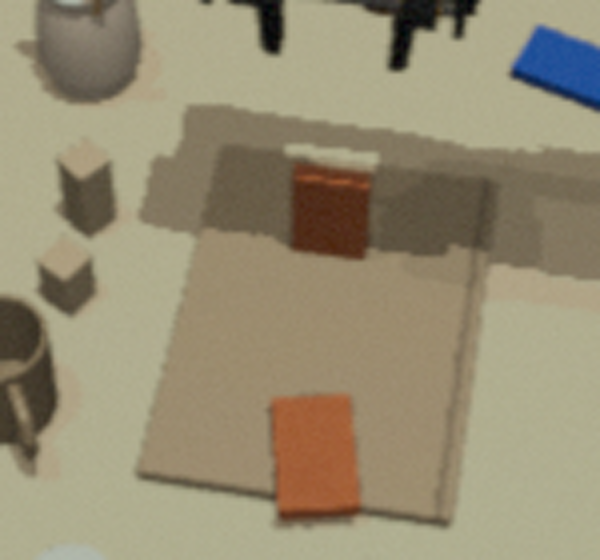

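View pics/t22.png

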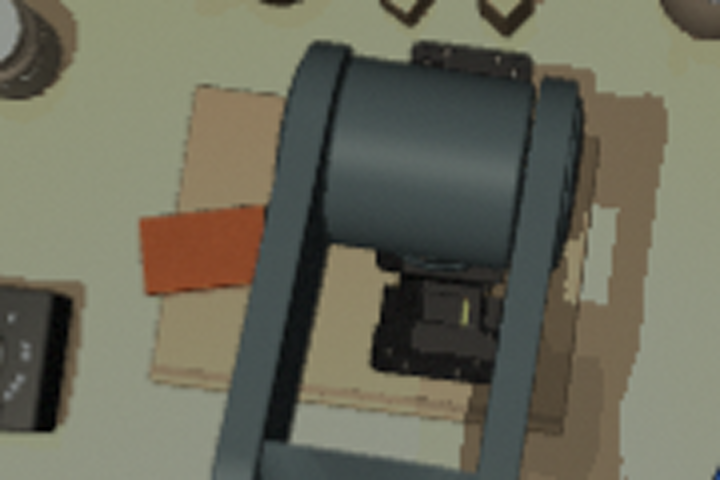

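Tile A stands. Tile B now lies on the slab with its centre near (563,242), z 15–30, so I move above its outer end.

```bash
python3 -c "
from h import *
go(558,277,200,97.8)"
```

```text
t29.5 [559.9  51.8 222.2] yaw(tool x) 84.7 F [ 0.2 -0.2  0.8] w 0.828 q [-0.12  0.16  1.67  0.    1.31 -0.03]
inc: 5.600 -0.569 0.567 yaw -2.18 (alt 27.82)
```

Emit:
servo_tool(increments="5.6 -0.57 0 -2.2 -0.64;5.6 -0.57 0 -2.2 -0.64;5.6 -0.57 0 -2.2 -0.64;5.6 -0.57 0 -2.2 -0.64;5.6 -0.57 0.5 -2.2 -0.64;5.6 -0.57 0.5 -2.2 -0.64;5.6 -0.57 0.5 -2.2 -0.64;5.6 -0.57 0.5 -2.2 -0.64")

```text
time: 30.3
ee_pos: [558.0, 275.9, 202.3]
tcp_rot: [[-0.137, 0.99, 0.01], [0.991, 0.137, 0.001], [0.0, 0.01, -1.0]]
ft_force: [0.6, -0.4, -0.4]
gripper_width: 0.814
```

```bash
python3 -c "
from h import *
st()
c=wrist();cv2.imwrite('pics/w23.png',c['color']); crop(c,'w23b',205,125,305,250,5)"
```

```text
t30.3 [558.  275.9 202.3] yaw(tool x) 97.9 F [ 0.6 -0.4 -0.4] w 0.814 q [ 0.27  0.31  1.52 -0.    1.3   0.13]
```

View pics/w23.png

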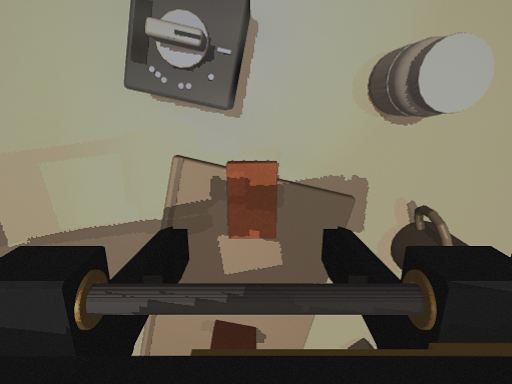

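View pics/w23b.png

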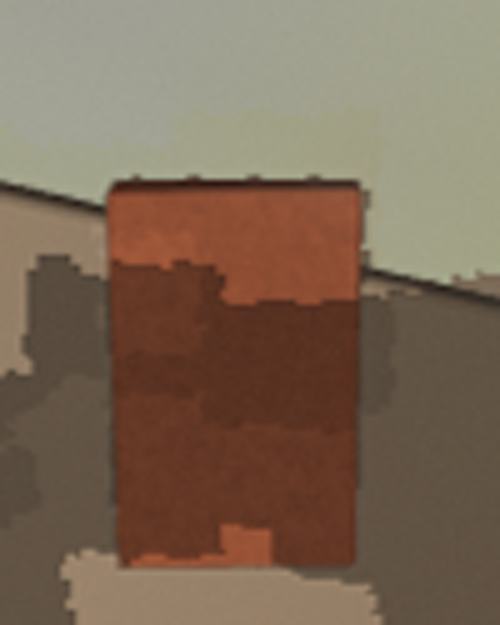

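```bash
python3 -c "
from h import *
c=wrist()
w=px2w(c,np.array([(109,188),(361,187),(355,566),(120,567)])/5.+[205,125]-.4,30)[:,:2];print(w.round(1),w.mean(0))
e=(w[0]+w[1])/2; f=(w[2]+w[3])/2; u=(f-e)/np.linalg.norm(f-e); print(np.linalg.norm(f-e),np.linalg.norm(w[0]-w[1]),np.degrees(np.arctan2(*(-u)[::-1])))
p=e+8*u; print(p); go(*p,18,97.9)
"
```

```text
[[528.3 283.7]
 [582.6 291.4]
 [595.4 202.2]
 [540.8 194.6]] [561.7642354 242.9835231]
90.05143091589092 54.83093828635278 98.12142238497263
[556.53356136 279.63790421]
t30.4 [558.5 275.7 203.1] yaw(tool x) 97.8 F [ 0.4 -0.5  1.2] w 0.821 q [ 0.27  0.31  1.52 -0.    1.3   0.13]
inc: 0.103 -0.090 4.627 yaw -0.01 (alt 29.99)
```

Emit:
servo_tool(increments="0.1 -0.06 1 0 -0.64;0.1 -0.06 2 0 -0.64;0.1 -0.06 3 0 -0.64;0.1 -0.06 3.8 0 -0.64;0.1 -0.06 4.3 0 -0.64;0.1 -0.06 4.55 0 -0.64;0.1 -0.06 4.6 0 -0.64;0.1 -0.06 4.6 0 -0.64;0.1 -0.06 4.6 0 -0.2;0.1 -0.06 4.6 0 0;0.1 -0.06 4.6 0 0.2;0.1 -0.06 4.6 0 0.2;0.1 -0.06 4.6 0 0.2;0.1 -0.06 4.6 0 0.2;0.1 -0.06 4.6 0 0.2", newtons=3.5)

```text
time: 31.9
ee_pos: [558.5, 280.1, 20.2]
tcp_rot: [[-0.136, 0.991, 0.013], [0.991, 0.136, 0.003], [0.001, 0.014, -1.0]]
ft_force: [-0.9, 0.7, 6.4]
gripper_width: 0.639
```

Emit:
servo_tool(increments="0 0 -0.2 0 0.2;0 0 -0.4 0 0.2;0 0 -0.7 0 0.2;0 0 -1 0 0.2;0 0 -1.4 0 0.2;0 0 -1.8 0 0.2;0 0 -2.2 0 0.2;0 0 -2.6 0 0.2;0 0 -3 0 0.2;0 0 -3 0 0.2;0 0 -3 0 0.2")

```text
time: 33.0
ee_pos: [557.0, 279.8, 140.6]
tcp_rot: [[-0.136, 0.991, 0.014], [0.991, 0.136, 0.003], [0.001, 0.014, -1.0]]
ft_force: [-0.7, 0.2, -1.7]
gripper_width: 0.637
```

```bash
python3 -c "
from h import *
st()
cv2.imwrite('pics/w24.png',wrist()['color'])
go(571,165,140,84.6)"
```

```text
t33.0 [557.  279.8 140.6] yaw(tool x) 97.8 F [-0.7  0.2 -1.7] w 0.637 q [ 0.28  0.38  1.57 -0.    1.18  0.14]
t33.0 [556.5 279.6 139.7] yaw(tool x) 97.8 F [-1.1  0.2 -2.1] w 0.637 q [ 0.28  0.38  1.57 -0.    1.18  0.14]
inc: -2.888 -0.031 -0.010 yaw 2.21 (alt -27.79)
```

View pics/w24.png

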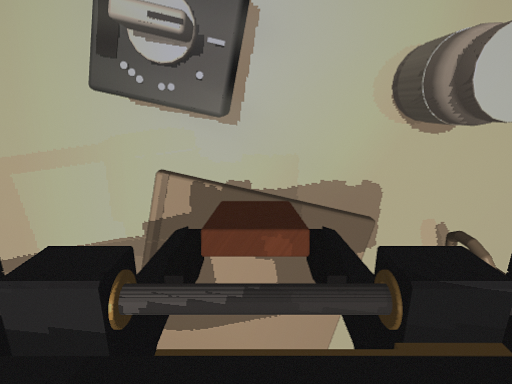

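Emit:
servo_tool(increments="-0.1 0 0 0.1 0.2;-0.4 0 0 0.3 0.2;-0.8 0 0 0.6 0.2;-1.2 0 0 0.9 0.2;-1.6 0 0 1.2 0.2;-2 0 0 1.5 0.2;-2.3 0 0 1.8 0.2;-2.6 0 0 2.1 0.2;-2.7 0 0 2.2 0.2;-2.7 0 0 2.2 0.2;-2.7 0 0 2.2 0.2")

```text
time: 34.15
ee_pos: [571.2, 172.9, 139.6]
tcp_rot: [[0.093, 0.996, 0.013], [0.996, -0.093, 0.003], [0.004, 0.012, -1.0]]
ft_force: [-0.9, 1.4, -2.4]
gripper_width: 0.634
```

```bash
python3 -c "
from h import *
st()
crop(wrist(),'w25',180,160,335,280,5)"
```

```text
t34.1 [571.2 172.9 139.6] yaw(tool x) 84.7 F [-0.9  1.4 -2.4] w 0.634 q [0.09 0.32 1.64 0.   1.16 0.19]
```

View pics/w25.png

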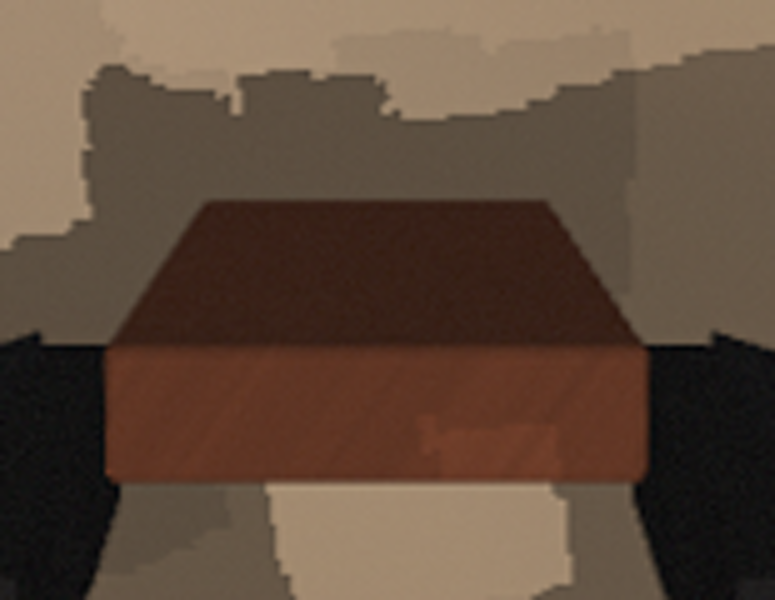

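```bash
python3 -c "
from h import *
w=wrist()
img=np.array([(207,203),(547,203),(109,347),(647,347),(110,481),(645,481)])/5.+[180,160]-.4
tilepnp(w,img)"
```

```text
resid 0.49 base origin [571.6 162.9  55. ] up [0.001 0.146 0.989] front normal [ 0.093  0.985 -0.145]
up in tool frame [ 0.149 -0.    -0.989]
```

Emit:
servo_tool(increments="0 0 0.4 0 0.2;0 0 0.8 0 0.2;0 0 0.95 0 0.2;0 0 1.02 0 0.2;0 0 1.06 0 0.2;-0.06 0 1.06 0 0.2;-0.12 0 1.05 0 0.2;-0.18 0 1.05 0 0.2;-0.24 0 1.05 0 0.2;-0.3 0 1.05 0 0.2;-0.34 0 1.05 0 0.2;-0.34 0 1.06 0 0.2")

```text
time: 35.45
ee_pos: [570.4, 159.5, 97.2]
tcp_rot: [[0.093, 0.996, 0.013], [0.996, -0.093, 0.003], [0.004, 0.012, -1.0]]
ft_force: [0.3, 0.7, -1.8]
gripper_width: 0.634
```

```bash
python3 -c "
from h import *
st()
crop(wrist(),'w26',180,160,335,280,5)"
```

```text
t35.5 [570.4 159.5  97.2] yaw(tool x) 84.7 F [ 0.3  0.7 -1.8] w 0.634 q [0.07 0.37 1.68 0.   1.08 0.16]
```

View pics/w26.png

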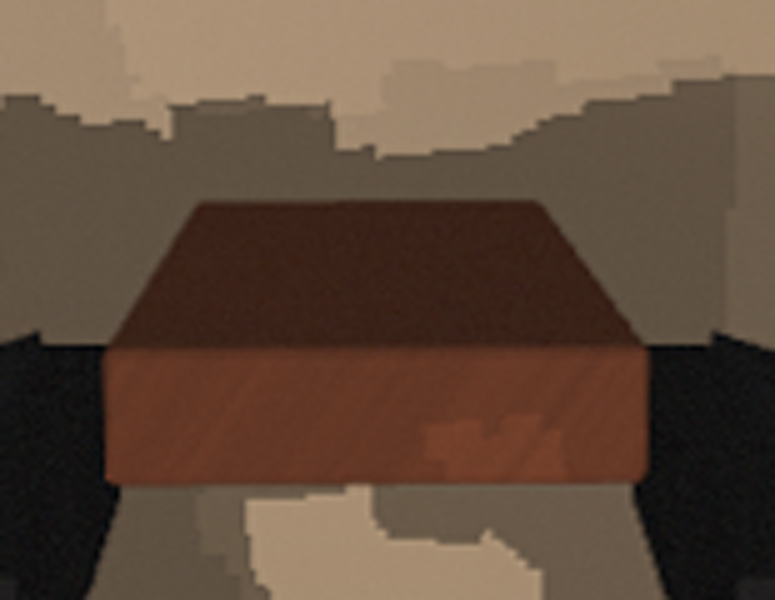

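Emit:
servo_tool(increments="0.15 0 0 0 0.2;0.3 0 0.03 0 0.2;0.3 0 0.1 0 0.2;0.3 0 0.15 0 0.2;0.24 0 0.15 0 0.2;0.18 0 0.15 0 0.2;0.12 0 0.14 0 0.2;0.06 0 0.14 0 0.2;0 0 0.13 0 0.2;0 0 0.13 0 0.2")

```text
time: 36.5
ee_pos: [570.1, 159.1, 91.4]
tcp_rot: [[0.093, 0.996, 0.012], [0.996, -0.093, 0.002], [0.003, 0.011, -1.0]]
ft_force: [0.1, -0.5, -1.8]
gripper_width: 0.636
```

```bash
python3 -c "
from h import *
st()
crop(wrist(),'w27',180,160,335,280,5)"
```

```text
t36.5 [570.1 159.1  91.4] yaw(tool x) 84.7 F [ 0.1 -0.5 -1.8] w 0.636 q [0.07 0.38 1.68 0.   1.07 0.16]
```

View pics/w27.png

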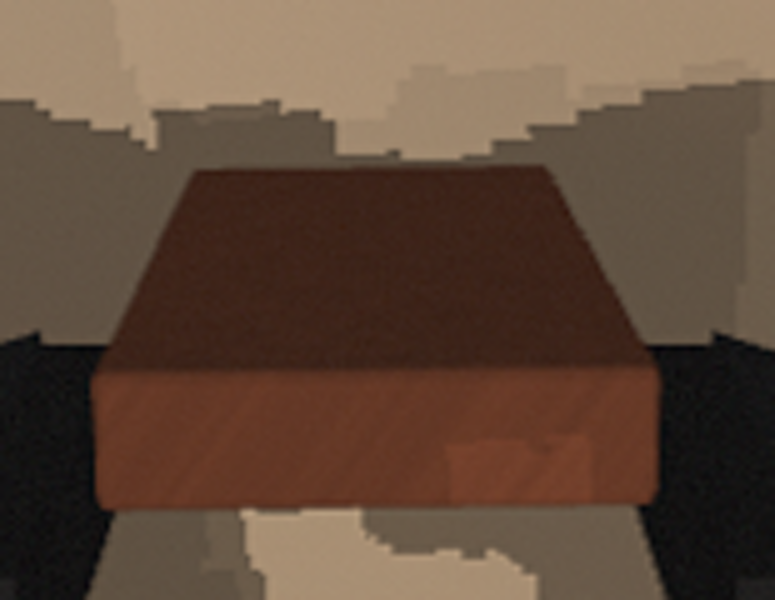

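```bash
python3 -c "
from h import *
w=wrist()
img=np.array([(195,171),(547,168),(95,374),(658,371),(100,507),(655,503)])/5.+[180,160]-.4
tilepnp(w,img)"
```

```text
resid 0.77 base origin [570.3 156.6  12.3] up [0.004 0.065 0.998] front normal [ 0.089  0.994 -0.065]
up in tool frame [ 0.069  0.009 -0.998]
```

Emit:
servo_tool(increments="0 0 0.04 0 0.2;-0.05 0 0.08 0 0.2;-0.1 0 0.1 0 0.2;-0.16 0 0.1 0 0.2;-0.2 0 0.1 0 0.2;-0.2 0 0.12 0 0.2;-0.2 0 0.12 0 0.2")

```text
time: 37.3
ee_pos: [569.7, 151.4, 86.9]
tcp_rot: [[0.093, 0.996, 0.012], [0.996, -0.093, 0.002], [0.004, 0.012, -1.0]]
ft_force: [-0.8, 0.5, 5.6]
gripper_width: 0.64
```

```bash
python3 -c "
from h import *
st()
crop(wrist(),'w28',180,160,335,280,5)"
```

```text
t37.3 [569.7 151.4  86.9] yaw(tool x) 84.7 F [-0.8  0.5  5.6] w 0.640 q [0.06 0.38 1.69 0.   1.06 0.15]
```

View pics/w28.png

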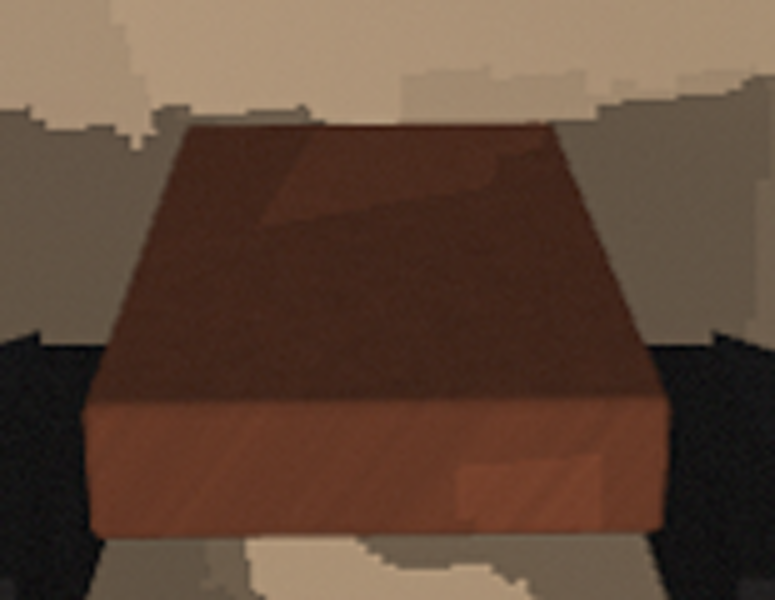

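```bash
python3 -c "
from h import *
w=wrist()
img=np.array([(189,128),(551,125),(86,406),(669,403),(93,534),(662,531)])/5.+[180,160]-.4
tilepnp(w,img)"
```

```text
resid 0.9 base origin [570.5 157.3  12.3] up [-0.004 -0.039  0.999] front normal [0.091 0.995 0.039]
up in tool frame [-0.035  0.011 -0.999]
```

Emit:
servo_tool(increments="0.03 0 0 0 0.2;0.06 0 0 0 0.2;0.06 0 0 0 0.2;0.06 0 0 0 -0.2;0.06 0 0 0 -0.3;0.06 0 0 0 -0.4;0.06 0 0 0 -0.5;0.06 0 0 0 -0.65;0.06 0 0 0 -0.65;0.06 0 0 0 -0.65")

```text
time: 38.4
ee_pos: [569.9, 153.9, 86.8]
tcp_rot: [[0.093, 0.996, 0.012], [0.996, -0.093, 0.002], [0.004, 0.012, -1.0]]
ft_force: [0.1, -0.7, 0.6]
gripper_width: 0.824
```

```bash
python3 -c "
from h import *
st()
crop(wrist(),'w29',180,160,335,280,5)"
```

```text
t38.4 [569.9 153.9  86.8] yaw(tool x) 84.7 F [ 0.1 -0.7  0.6] w 0.824 q [0.06 0.38 1.69 0.   1.06 0.15]
```

View pics/w29.png

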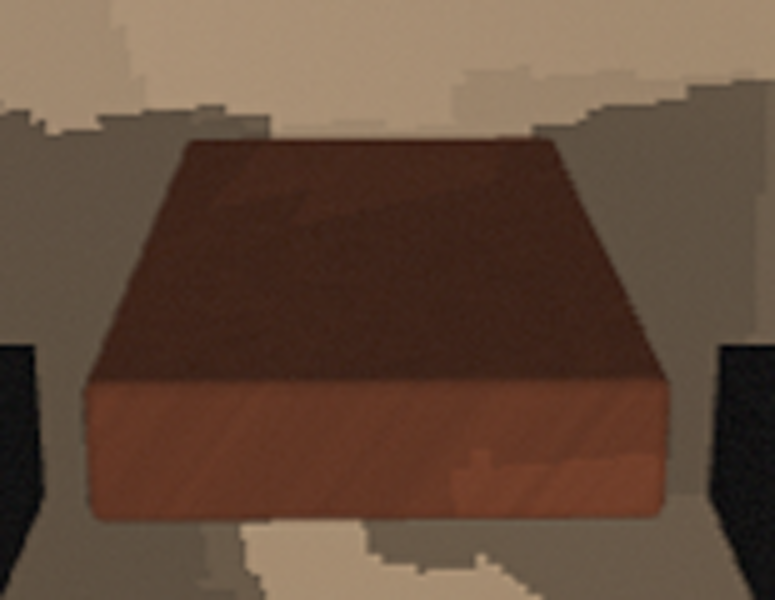

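Emit:
servo_tool(increments="0 0 -0.3 0 -0.65;0 0 -0.9 0 -0.65;0 0 -1.6 0 -0.65;0 0 -2.4 0 -0.65;0 0 -3.2 0 -0.8;0 0 -3.4 0 -1;0 0 -3.4 0 -1")

```text
time: 39.15
ee_pos: [569.2, 153.6, 225.0]
tcp_rot: [[0.093, 0.996, 0.016], [0.996, -0.093, 0.003], [0.004, 0.016, -1.0]]
ft_force: [0.7, 0.6, -0.3]
gripper_width: 0.995
```

```bash
python3 -c "
from h import *
go(481,392.2,200,176.2)"
```

```text
t39.1 [569.2 153.6 225. ] yaw(tool x) 84.7 F [ 0.7  0.6 -0.3] w 0.995 q [0.06 0.21 1.6  0.   1.31 0.15]
inc: 5.731 -2.761 0.606 yaw 14.75 (alt -15.25)
```

Emit:
servo_tool(increments="5.7 -2.76 0 -15.25 -1;5.7 -2.76 0 -15.25 -1;5.7 -2.76 0 -15.25 -1;5.7 -2.76 0 -15.25 -1;5.7 -2.76 0 -15.25 -1;5.7 -2.76 0 -15.25 -1;5.7 -2.76 0 -15.25 -1;5.7 -2.76 0 -15.25 -1;5.7 -2.76 0 -15.25 -1;5.7 -2.76 0 -15.25 -1;5.7 -2.76 0 -15.25 -1;5.7 -2.76 0.5 -15.25 -1;5.7 -2.76 0.5 -15.25 -1;5.7 -2.76 0.5 -15.25 -1;5.7 -2.76 0.5 -15.25 -1")

```text
time: 40.65
ee_pos: [480.8, 390.9, 204.1]
tcp_rot: [[-0.998, 0.067, 0.016], [0.067, 0.998, 0.002], [-0.016, 0.004, -1.0]]
ft_force: [-0.4, 0.1, 0.6]
gripper_width: 0.999
```

```bash
python3 -c "
from h import *
go(481,392.2,74.5,176.2)
crop(env.capture('side'),'s30',160,140,360,340,3)
crop(env.capture('top'),'t30',70,100,290,260,3)
crop(wrist(),'w30',150,60,350,240,4)
go(481,392.2,74.5,176.2)
"
```

```text
t40.6 [480.8 390.9 204.1] yaw(tool x) 176.2 F [-0.4  0.1  0.6] w 0.999 q [ 0.49  0.3   1.53 -0.01  1.29 -1.01]
inc: 0.047 0.021 3.240 yaw -0.01 (alt 29.99)
t40.8 [481.1 391.2 204.8] yaw(tool x) 176.2 F [ 0.2  0.9 -0.1] w 1.001 q [ 0.49  0.3   1.53 -0.01  1.29 -1.01]
inc: 0.060 0.012 3.258 yaw -0.01 (alt 29.99)
```

View pics/s30.png

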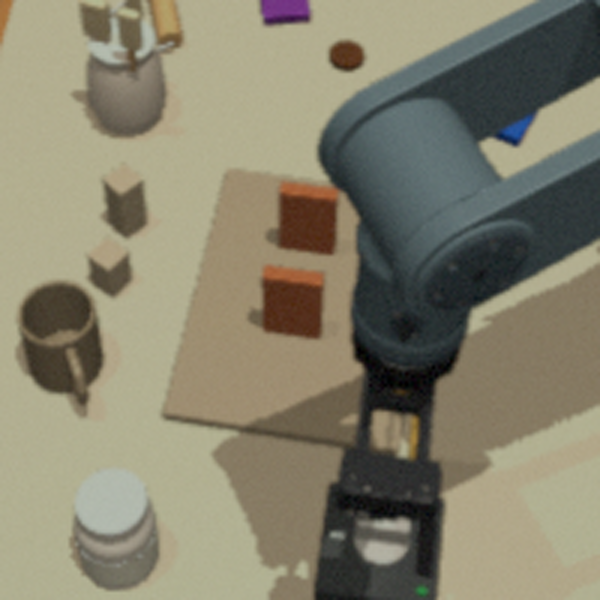

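View pics/t30.png

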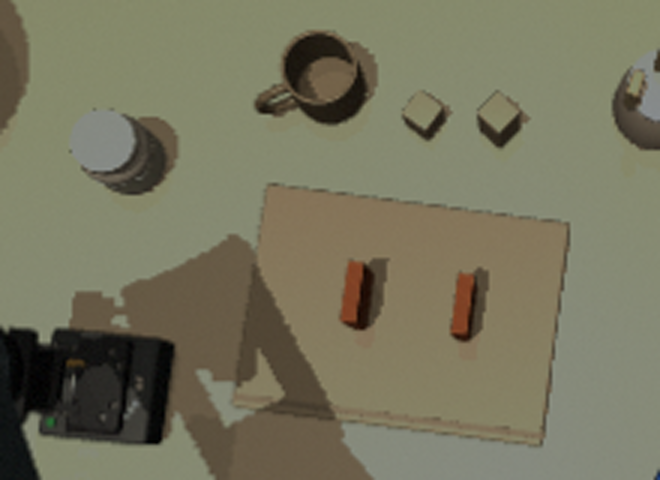

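View pics/w30.png

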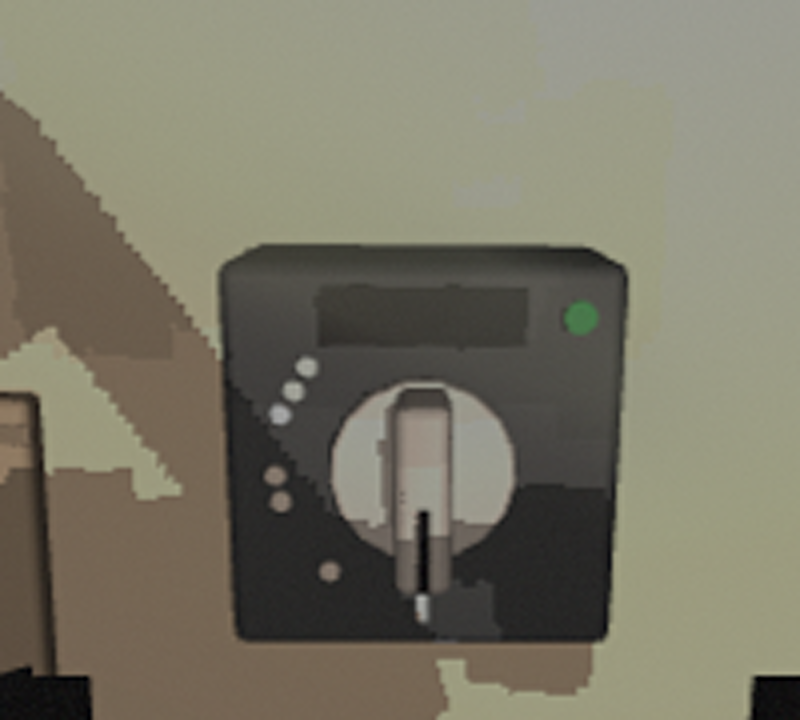

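Both tiles are standing on the slab, about 100 mm apart, and the selector is still off. Now I turn it to two dots: descend, grip, and turn 80° clockwise.

Emit:
servo_tool(increments="0.05 0.02 1 0 -1;0.05 0.02 2 0 -1;0.05 0.02 2.7 0 -1;0.05 0.02 3.15 0 -1;0.05 0.02 3.25 0 -1;0.05 0.02 3.25 0 -1;0.05 0.02 3.25 0 0;0.05 0.02 3.25 0 1;0.05 0.02 3.25 0 1;0.05 0.02 3.25 0 1;0.05 0.02 3.25 0 1;0.05 0.02 3.25 0 1;0.05 0.02 3.25 0 1;0.05 0.02 3.25 0 1;0.05 0.02 3.25 0 1;0.05 0.02 3.25 0 1;0.05 0.02 3.25 0 1;0.05 0.02 3.25 0 1;0.05 0.02 3.25 0 1;0.05 0.02 3.25 0 1", newtons=15)

```text
time: 42.8
ee_pos: [481.4, 392.2, 74.8]
tcp_rot: [[-0.998, 0.067, 0.017], [0.067, 0.998, 0.003], [-0.017, 0.004, -1.0]]
ft_force: [-0.7, -3.4, 1.0]
gripper_width: 0.144
```

Emit:
servo_tool(increments="0 0 0 1 1;0 0 0 2 1;0 0 0 3 1;0 0 0 4 1;0 0 0 5 1;0 0 0 6 1;0 0 0 7 1;0 0 0 8 1;0 0 0 9 1;0 0 0 10 1;0 0 0 11 1;0 0 0 12 1;0 0 0 13 1;0 0 0 13.4 1;0 0 0 13.4 1;0 0 0 13.4 1")

```text
time: 44.4
ee_pos: [480.2, 391.1, 74.7]
tcp_rot: [[-0.101, 0.995, 0.014], [0.995, 0.101, 0.0], [-0.001, 0.014, -1.0]]
ft_force: [-5.1, -7.0, 5.9]
gripper_width: 0.151
```

Emit:
servo_tool(increments="0 0 0 0 -1;0 0 0 0 -1;0 0 0 0 -1;0 0 0 0 -1;0 0 0 0 -1;0 0 0 0 -1;0 0 0 0 -1;0 0 -0.5 0 -1;0 0 -1.5 0 -1;0 0 -2.5 0 -1;0 0 -3.5 0 -1;0 0 -3.5 0 -1;0 0 -3.5 0 -1")

```text
time: 45.7
ee_pos: [478.7, 391.4, 215.9]
tcp_rot: [[-0.101, 0.995, 0.016], [0.995, 0.101, 0.001], [-0.0, 0.016, -1.0]]
ft_force: [0.4, -0.6, 0.0]
gripper_width: 1.003
```

```bash
python3 -c "
from h import *
st()
crop(wrist(),'w31',170,90,340,240,5)
"
```

```text
t45.7 [478.7 391.4 215.9] yaw(tool x) 95.8 F [ 0.4 -0.6  0. ] w 1.003 q [ 0.5   0.29  1.53 -0.01  1.31  0.4 ]
```

View pics/w31.png

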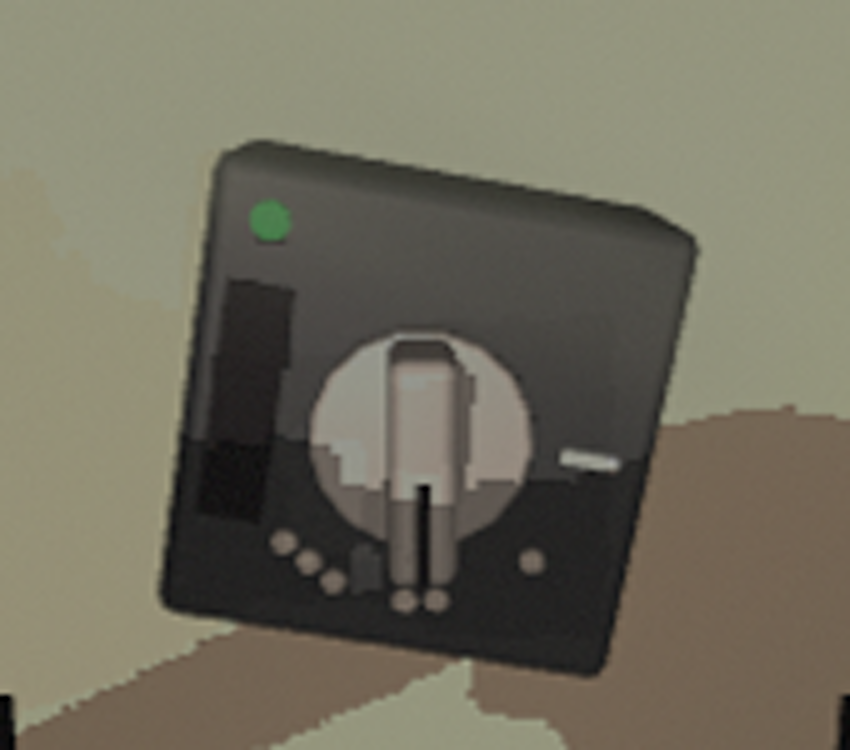

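```bash
python3 -c "
from h import *
cv2.imwrite('pics/s32.png',env.capture('side')['color'])
cv2.imwrite('pics/t32.png',env.capture('top')['color'])
"
```

```text
(no output)
```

View pics/s32.png

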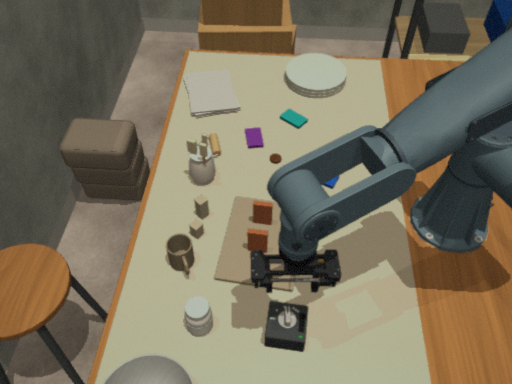

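View pics/t32.png

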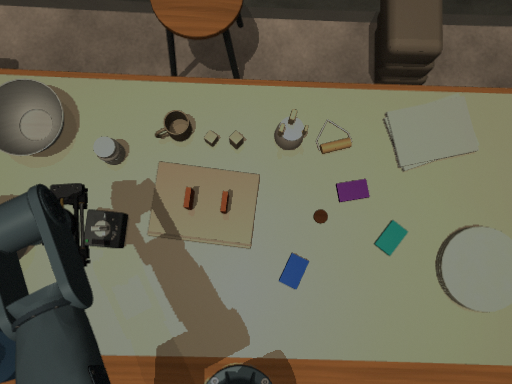

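Both tiles are standing at top px (188,198) and (224,202), nothing else has moved, and the selector is at two dots. Handing in.

```bash
python3 -c "
from rig import env
print(env.hand_in())"
```

```text
the job is handed in; nothing more can be done
None
```

The job is done and handed in at about 46 s of the 210 s allowed. I turned the selector to off first, then stood both terracotta tiles upright on short edges on the slab. Only two of the four tiles were present. With both standing, I turned the selector to two dots.

- **Knocked tile:** the first tile stood, but was found lying flat over the slab's left edge while the arm was away at the second one. I took this for the announced knock, but did not see it happen. I stood the second tile, then picked the first up again and re-stood it, before touching the selector.
- **Last checks:** the top and side pictures show both tiles upright on the slab, about 100 mm apart. The wrist picture shows the pointer between the two dots. The bystanders and the blue, purple and turquoise look-alikes looked unmoved. The gripper was open and clear of everything, with wrist force near zero.
- **Disagreements:** the camera fit put the tile bases 2–3 mm below the slab's top and, just before release, showed 1–2° of tilt. The selector's starting direction also measured about 8° off its two-dot mark. Neither changed the result.

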